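# Nest a stone roundel against three pins

### The job

Clear the stone chip out of the locating nest and leave it on the bench outside the nest. Then slide the round stone roundel along the bench, without lifting it, home against the nest's two fixed pins, swing the arm shut so that its pin touches the roundel as the third point, and last turn the locking lever on the arm's pivot all the way to its tight stop. Leave the wedge, the tin and the sharpening stone alone.

Things in the scene. Friction and masses are not known exactly. Their poses are not given: they have to be found in the camera images.
- seat (a point): Centre of the roundel when it is home in the nest, 16 mm above the bench. Nest: grey iron frame 14 mm high, fixed to the bench; place and yaw vary. Axes are the nest's: its open mouth looks to -x (roughly towards the robot), so the roundel goes in along +x. The nest has no floor. Frame bars: back x +72 to +96 mm (y -108 to +78); side y -82 to -108 mm (x -86 to +96).
- pin_left (a point): Top of a fixed upright polished, slippery steel pin of the nest, 16 mm across, 46 mm high, at x +40.5, y +48.3 mm from the seat in the nest's axes. Round its outer side runs a frame lug 14 mm high, 26 mm wide.
- pin_right (a point): Top of the other fixed pin, the same, at x +40.5, y -48.3 mm from the seat.
- pivot (a point): Vertical pivot of both the swing arm and the locking lever, at x -72, y -95 mm from the seat in the nest's axes (same axes as seat); post 20 mm across, 56 mm high.
- swing_arm (a joint): Swing arm's angle, rad: 0 shut across the mouth (pointing to the nest's +y), its own 16 mm pin just touching a roundel that is home; grows as it opens, anticlockwise from above; 1.57 points to -x. Starts at 1.45 to 1.65, clear of the mouth; its end stop is -0.06; stays where left (about 2 N at the handle moves it). Bar 14 mm wide, 18 to 36 mm above the bench, 146 mm long.
- swing_handle (a point): Upright turned wooden handle near the end of the swing arm: a round post 20 mm across from 44 to 96 mm above the bench, 135 mm from the pivot. The point lies on its axis 70 mm above the bench. It can be pushed from any side.
- lock_lever (a joint): Locking lever on top of the pivot, rad: 0 loose (pointing to the nest's -x), grows to 1.2 at its tight stop, clockwise from above: its knob moves towards the nest's +y, over the shut arm's bar. Starts at 0 to 0.25, stays where left (about 1.5 N at the knob moves it). It turns free of the arm, 50 to 70 mm above the bench.
- lever_knob (a point): Upright wooden knob at the end of the locking lever: round, 18 mm across, from 62 to 98 mm above the bench, 70 mm from the pivot. The point lies on its axis 80 mm above the bench. It can be pushed from any side.
- roundel_center (a point): Centre of the turned grey stone roundel, a flat disc 110 mm in diameter and 32 mm thick with turned rings on top, about 0.75 kg, lying flat on the bench in front and to the left of the nest. The point is 16 mm above the bench. It is too wide for most grippers: push its rim, best with two fingers a little apart.
- chip_center (a point): Middle of the angular grey stone chip lying on the bench inside the nest, where the roundel has to go: 46 mm (its x) by 60 mm (its y), 37 mm high; point 18 mm above the bench. Its x axis is within 0.3 rad of the nest's x axis. It can be gripped across its 46 mm or swept.
- wedge: Bystander: wooden wedge 38 x 110 x 19 mm lying to the right of the nest. Origin under its centre.
- tin: Bystander: flat round yellow tin, 76 mm across, 32 mm high, on the left of the bench. Origin under its centre.
- slip: Bystander: grey sharpening stone 40 x 110 x 13 mm, left of the nest. Origin under its centre.
- chip: The same stone chip; origin under its middle, on the bench.
- roundel: The same roundel; origin at the centre of its underside. Left of the nest a rough greenish stone block about 0.2 m high takes up x from 0.57, y -0.03 to 0.13; right of it stands a heavy carved stone basin; the bench front is free up to y 0.39.

How it is judged (in metres and radians):
On the way, in this order (a step that is already met when the one before it is completed fails the run):
1. the chip is out of the nest and set down on the bench, before the roundel is brought in (horizontal distance between chip_center and seat above 0.1 m and height (world z) of chip_center between 0 and 0.045 m and horizontal distance between roundel_center and seat above 0.03 m), for 0.2 s.
2. the roundel is slid home against the two fixed pins (within 6 mm) while the arm is still open (horizontal distance between roundel_center and seat below 0.006 m and value of joint swing_arm above 0.5 rad), for 0.2 s.
3. the arm is shut and its pin touches the roundel, the lever not yet tight (horizontal distance between roundel_center and seat below 0.003 m and value of joint swing_arm between -0.04 and 0.04 rad and value of joint lock_lever below 0.8 rad), for 0.2 s.
4. the locking lever is turned to its tight stop (value of joint lock_lever above 1.1 rad), for 0.2 s.
At the end, for the whole second after the job is handed in: The roundel lies within 3 mm of the seat, touching both fixed pins; the swing arm is shut against it (within 0.04 rad of 0); the locking lever is past 1.1 rad, at its tight stop; the chip rests on the bench more than 100 mm from the seat; all is at rest (horizontal distance between roundel_center and seat below 0.003 m and value of joint swing_arm between -0.04 and 0.04 rad and horizontal distance between chip_center and seat above 0.1 m and height (world z) of chip_center between 0 and 0.045 m and value of joint lock_lever above 1.1 rad and linear speed of roundel below 0.01 m/s and linear speed of chip below 0.02 m/s).
It fails at once if the roundel is lifted off the bench or tipped (height (world z) of roundel_center above 0.031 m or angle between roundel_center's own z axis and vertical above 0.2 rad).
It fails at once if a bystander (wedge, tin or sharpening stone) is moved more than 30 mm (distance of any of wedge, tin, slip from where it was at the start of the episode above 0.03 m).
It also fails if it takes over 72 s, if anything falls off the work surface, if the arm or the gripper's body presses on something with over 40 N, if the wrist force passes 120 N, or if a joint passes its speed limit or range.

### The arm

A 7-joint arm with a two-finger parallel gripper is mounted at the origin on a cart in front of the work surface, level with it; the furniture and walls round the work are solid. World frame = base frame: x ahead of the robot, y to its left, z up, the work surface at z = 0. Lengths are in m, angles in degrees, forces in N, time in s.
With the tool pointing down it reaches from about 0.4 to 0.85 m from the base axis. Payload 4.5 kg.
Tool frame: the origin (TCP) lies between the finger pads; the fingertips stand 17 mm ahead of it and the grasp point (between the pads) lies 2 mm behind it; x points along the fingers, y is the direction in which the jaws open and shut, and the axes are right-handed (so a half turn about x gives the same grasp; the last joint's range is limited). The gripper opens to 88 mm and grips with 3 to 60 N. Pads are 18 mm wide; open, the fingers measure 123 mm over their backs; the gripper's body (75 mm by 187 mm) begins 45 mm behind the grasp point.
Start: joints at [78.484, 39.483, -11.15, 89.685, 9.013, 51.709, -12.324], TCP at [0.145, -0.608, 0.23] pointing down, gripper open.
Joint ranges: [-172.22, 172.22], [-26.19, 119.32], [-84.43, 86.54], [7.71, 146.69], [-57.33, 237.33], [2.42, 119.75], [-152.13, 152.13]. Speed limits (degrees/s): [147.25, 147.25, 180, 180, 180, 180, 180].

### API

Orientations are given as [roll, pitch, yaw] about the fixed x, y, z axes, in that order (R = Rz(yaw) Ry(pitch) Rx(roll)).
In Python, from bench import r gives the robot as it stands. The module is installed in compiled form; this text tells all that it offers.
- The arm moves only by the tool move_arm, never from a script. Its argument "series" is a list of rows, each a list of 4 numbers: the shift along the world's x, y, z in m, then the turn about the world's z in degrees. A call has 1 to 20 rows; each row is the pose to reach, as a shift and turn from the pose commanded when the call began; what a row does not reach only later rows make up. A row lasts 1/10 s, in which the tool goes at most 50 mm and 8.59 degrees, less where a joint would pass 70% of its speed; a pose out of reach is approached as far as the arm can. A call with a gripper value outside its range is refused whole. "fingers" is the closure in counts, from 0 (fully open) to 255 (shut), set as the call begins (left out, the last holds). The fingers move at their own pace and stop on an object; the grip force is fixed at half the most. Time passes only in rows, so rows that repeat a pose let the fingers close. It gives the time, the measured TCP pose, the force and the opening at its end, in the units of the state.
- r.observe(): the state, without advancing time (a new reading comes with each control period).
- r.read_camera(name): name is "side" or "top"; returns (picture, depth): 480x640x3 uint8, red, green, blue; 480x640 float32, m along the optical axis (not along the pixel's ray), 0 where there is no reading.
- r.camera_params(name): a dict with "fx", "fy", "cx", "cy" (pixels), "dist_coeffs" ([k1, k2, p1, p2, k3] as OpenCV has them; the pictures are not rectified), "extrinsics" (4x4, takes a point from world to camera coordinates). Camera axes: x right, y down, z forward; pixel columns grow to the right and rows downward; lengths in m; the calibration is good to about 2 mm. A picture is of the moment at which its call begins. camera_params takes no time and is no camera call.
- r.job_done(): hands the job in, once; it reports no verdict.
The state is a dict: "time": time; "qpos": joint angles; "joint_vel": joint speeds; "joint_efforts": joint torques, N m; "tcp_pos": TCP position; "orientation": TCP orientation; "ft_force": force on the tool from outside, world axes, zero at the start; "moment": the same for the moment, N m; "gripper_width": finger opening in m.
Only numpy, scipy, OpenCV 4.12 (cv2) and the standard library are available. Lean on these libraries where they do the work, as an engineer would, in place of code of your own. Each camera call takes 0.05 s, during which the arm holds its last target.

## Working session

There is one attempt and no reset: what is moved stays moved. The work goes in short steps, Python scripts to look and compute and a tool call to move; the robot and the scene stay as the last step left them, time stands still between calls to the robot, and variables do not carry over. Pictures are saved under pics/ and viewed, and the job is handed in when it is done.

Besides the shell and the picture viewer there is one more tool, called in YAML: its name, and indented under it one key for each argument. move_arm: Moves the arm, as the interface text tells. Its arguments: {"type":"object","properties":{"series":{"type":"array","items":{"type":"array","items":{"type":"number"}}},"fingers":{"type":"number"}},"required":["series"]}

```bash
mkdir -p pics
python3 - <<'E'
from bench import r
import cv2,numpy as np
print(r.observe())
for n in("top","side"):
    p,d=r.read_camera(n); c=r.camera_params(n); print(n,c)
    cv2.imwrite(f"pics/{n}0.png",p[:,:,::-1]); np.savez(f"{n}0.npz",p=p,d=d)
E
```

```text
{'time': 0.0, 'qpos': array([ 78.48502485,  39.53416755, -11.14532489,  89.74383544,
         9.01305504,  51.70624029, -12.32577787]), 'joint_vel': array([-0.05297386,  0.07202504,  0.0642041 , -0.04997859, -0.09108743,
       -0.07467126,  0.06357132]), 'joint_efforts': array([-3.45301225e-05, -5.27556753e+01, -1.26720339e+00, -1.53424251e+01,
       -5.26776910e-02,  6.44115120e-03,  1.76034919e-04]), 'tcp_pos': array([ 0.14520181, -0.60725711,  0.22910433]), 'orientation': array([-86.15450228,  89.89768398, 107.30096686]), 'ft_force': array([-0.35047319,  0.13597244,  0.07008706]), 'moment': array([-0.02628103,  0.02643708,  0.00148734]), 'gripper_width': 0.08799858741185704}
top {'fx': 610.5335260991513, 'fy': 610.5335260991513, 'cx': 321.07130257889554, 'cy': 247.55375580374832, 'dist_coeffs': array([-0.17546376,  0.        ,  0.        ,  0.        ,  0.        ]), 'extrinsics': array([[ 0.00611698, -0.9999802 , -0.00147796, -0.00985871],
       [-0.99891956, -0.00604239, -0.04607832,  0.57151589],
       [ 0.04606848,  0.00175822, -0.99893674,  1.38811754],
       [ 0.        ,  0.        ,  0.        ,  1.        ]])}
side {'fx': 497.36605372773573, 'fy': 497.36605372773573, 'cx': 322.14091082791464, 'cy': 243.65085774320528, 'dist_coeffs': array([-0.0134702,  0.       ,  0.       ,  0.       ,  0.       ]), 'extrinsics': array([[ 9.99582214e-01,  2.89025215e-02, -2.02577705e-04,
        -5.64676461e-01],
       [ 1.84990573e-02, -6.45136317e-01, -7.63843516e-01,
         5.62638508e-02],
       [-2.22076939e-02,  7.63520646e-01, -6.45401458e-01,
         1.28243119e+00],
       [ 0.00000000e+00,  0.00000000e+00,  0.00000000e+00,
         1.00000000e+00]])}
```

View pics/top0.png

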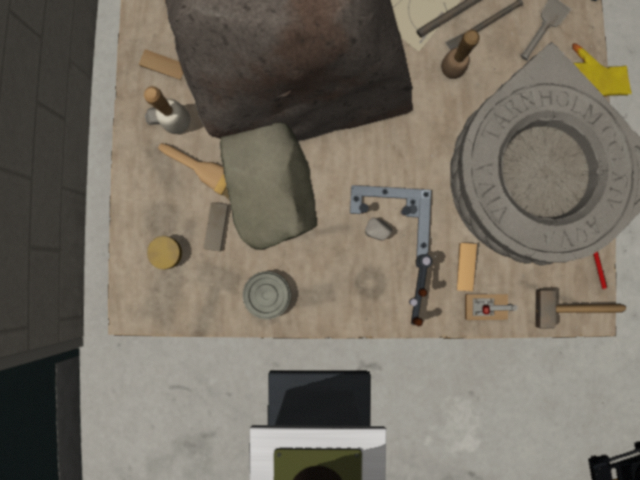

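View pics/side0.png

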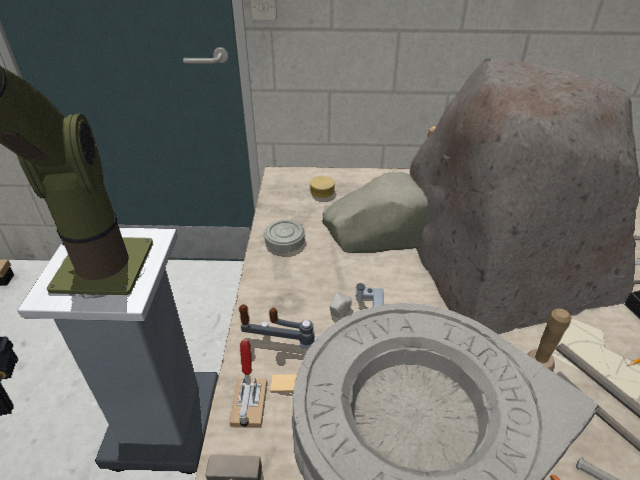

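```bash
cat > h.py <<'E'
import numpy as np,cv2
from bench import r
def K(c): return np.array([[c["fx"],0,c["cx"]],[0,c["fy"],c["cy"]],[0,0,1]])
def ray(n,uv,z):
    c=r.camera_params(n);uv=np.array(uv,float).reshape(-1,1,2)
    q=cv2.undistortPoints(uv,K(c),c["dist_coeffs"]).reshape(-1,2)
    E=c["extrinsics"];R=E[:3,:3];t=E[:3,3];o=-R.T@t
    d=np.c_[q,np.ones(len(q))]@R
    return o+d*((z-o[2])/d[:,2])[:,None]
def proj(n,P):
    c=r.camera_params(n);E=c["extrinsics"]
    return cv2.projectPoints(np.array(P,float).reshape(-1,1,3),cv2.Rodrigues(E[:3,:3])[0],E[:3,3],K(c),c["dist_coeffs"])[0].reshape(-1,2)
def shot(n,name,x0,x1,y0,y1,s):
    p,d=r.read_camera(n)
    np.savez(name+".npz",p=p,d=d)
    cv2.imwrite(f"pics/{name}.png",cv2.resize(p[y0:y1,x0:x1,::-1],None,fx=s,fy=s,interpolation=cv2.INTER_CUBIC))
    return p,d
E
python3 - <<'E'
import numpy as np,cv2
p=np.load("top0.npz")["p"]
cv2.imwrite("pics/c1.png",cv2.resize(p[175:335,340:480,::-1],None,fx=5,fy=5,interpolation=cv2.INTER_CUBIC)[:,:700][:600*2][:800])
q=p[175:295,335:475];cv2.imwrite("pics/c1.png",cv2.resize(q[:,:,::-1],None,fx=5,fy=5,interpolation=cv2.INTER_CUBIC))
q=p[215:335,345:475];cv2.imwrite("pics/c2.png",cv2.resize(q[:,:,::-1],None,fx=5,fy=5,interpolation=cv2.INTER_CUBIC))
p=np.load("side0.npz")["p"]
q=p[265:365,230:390];cv2.imwrite("pics/c3.png",cv2.resize(q[:,:,::-1],None,fx=5,fy=5,interpolation=cv2.INTER_CUBIC))
E
```

```text
(no output)
```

View pics/c1.png

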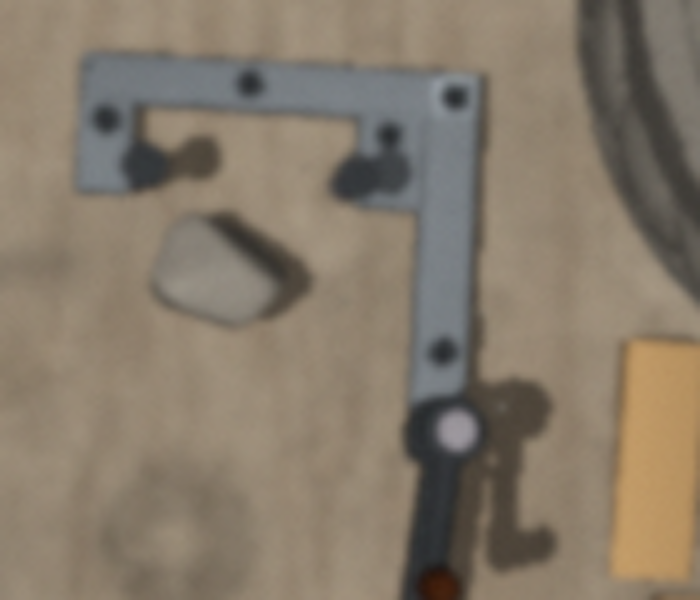

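View pics/c2.png

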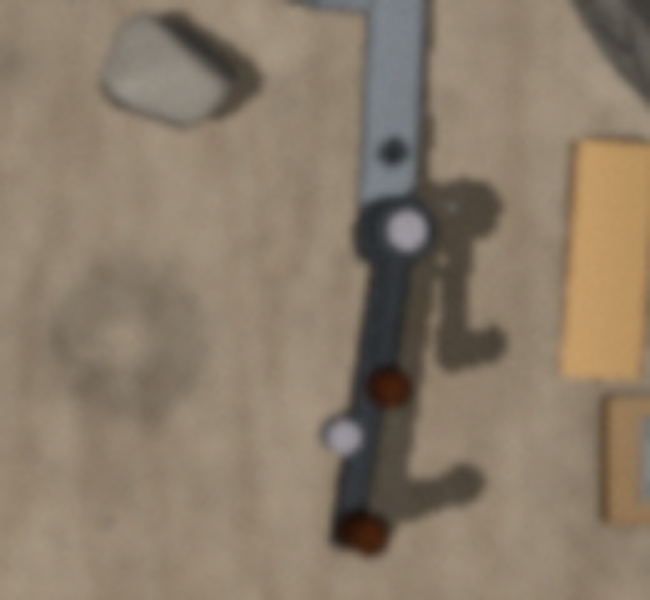

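View pics/c3.png

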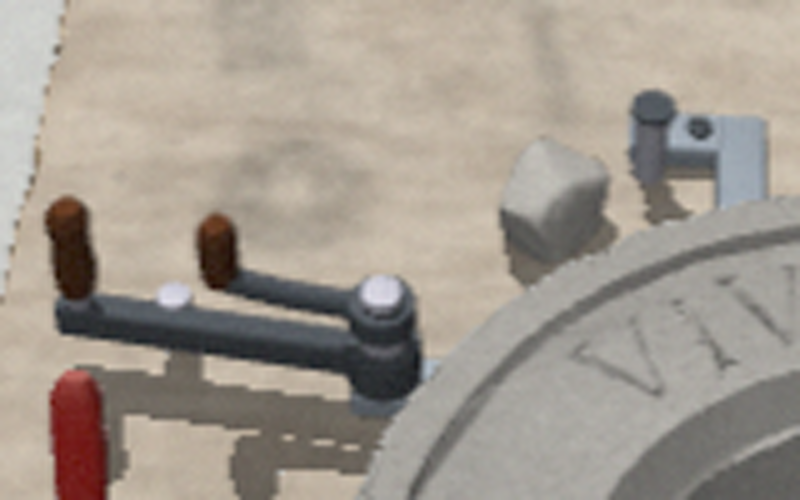

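```bash
cat > m1.py <<'E'
from h import *
p=np.load("top0.npz")["p"]
hsv=cv2.cvtColor(p,cv2.COLOR_RGB2HSV).astype(int)
s=p.astype(int)
m=((s[:,:,2]-s[:,:,0])>3).astype(np.uint8); m[:,:340]=0;m[:,480:]=0;m[:175]=0;m[335:]=0
cv2.imwrite("pics/m.png",cv2.resize(m[175:335,340:480]*255,None,fx=3,fy=3,interpolation=0))
F=lambda a:[(335+x/5-.4,175+y/5-.4) for x,y in a]
G=lambda a:[(345+x/5-.4,215+y/5-.4) for x,y in a]
c=ray("top",F([(483,75),(83,53),(135,108),(78,191)]),.014); print("corners",c.round(4))
print("pins z46",ray("top",F([(148,166),(352,178)]),.046).round(4))
piv=ray("top",F([(457,431)]),.058)[0];print("pivot",piv)
print("knob98,handle96,pin?",ray("top",G([(390,386)]),.098).round(4),ray("top",G([(368,533)]),.096).round(4),ray("top",G([(344,436)]),.046).round(4))
# rigid fit
A=np.array([[96,-108],[96,78],[-72,-95.]])/1000
B=np.r_[c[:2,:2],[piv[:2]]]
a0=A.mean(0);b0=B.mean(0);X=A-a0;Y=B-b0
th=np.arctan2((X[:,0]*Y[:,1]-X[:,1]*Y[:,0]).sum(),(X*Y).sum())
R=np.array([[np.cos(th),-np.sin(th)],[np.sin(th),np.cos(th)]]);t=b0-R@a0
print("seat",t,"yaw",np.degrees(th),"res",((A@R.T+t)-B).round(4))
for n,P in dict(pl=(.0405,.0483),pr=(.0405,-.0483)).items(): print(n,(R@np.array(P)+t).round(4))
# reproj
def W(x,y,z): return [*(R@np.array([x,y])+t),z]
im=cv2.resize(p[175:335,335:475,::-1],None,fx=5,fy=5,interpolation=cv2.INTER_CUBIC)
pts=[W(.096,-.108,.014),W(.096,.078,.014),W(.072,.078,.014),W(-.086,-.108,.014),W(-.086,-.082,.014),W(.0405,.0483,.046),W(.0405,-.0483,.046),W(-.072,-.095,.056),W(0,0,.0)]
for u,v in proj("top",pts): cv2.circle(im,(int((u-335+.4)*5),int((v-175+.4)*5)),4,(0,255,0),-1)
cv2.imwrite("pics/rp.png",im[:600])
# side pin left, pivot
S=lambda a:[(230+x/5-.4,265+y/5-.4) for x,y in a]
print("side: pinL",ray("side",S([(654,107)]),.046).round(4),"pivot",ray("side",S([(381,292)]),.058).round(4),"knob",ray("side",S([(217,228)]),.098).round(4),"handle",ray("side",S([(68,210)]),.096).round(4))
E
python3 m1.py
```

```text
corners [[ 0.7077 -0.2611  0.014 ]
 [ 0.7161 -0.0751  0.014 ]
 [ 0.6907 -0.0992  0.014 ]
 [ 0.652  -0.0729  0.014 ]]
pins z46 [[ 0.6602 -0.103   0.046 ]
 [ 0.6556 -0.1953  0.046 ]]
pivot [ 0.54133373 -0.24070666  0.058     ]
knob98,handle96,pin? [[ 0.4733 -0.2265  0.098 ]] [[ 0.4096 -0.2175  0.096 ]] [[ 0.4495 -0.2144  0.046 ]]
seat [ 0.6168956  -0.14894033] yaw -2.4864881769662124 res [[ 0.0004  0.0001]
 [ 0.0001 -0.0001]
 [-0.0005 -0.    ]]
pl [ 0.6595 -0.1024]
pr [ 0.6553 -0.199 ]
side: pinL [[ 0.6572 -0.1016  0.046 ]] pivot [[ 0.5367 -0.228   0.058 ]] knob [[ 0.4694 -0.2298  0.098 ]] handle [[ 0.4055 -0.2197  0.096 ]]
```

View pics/rp.png

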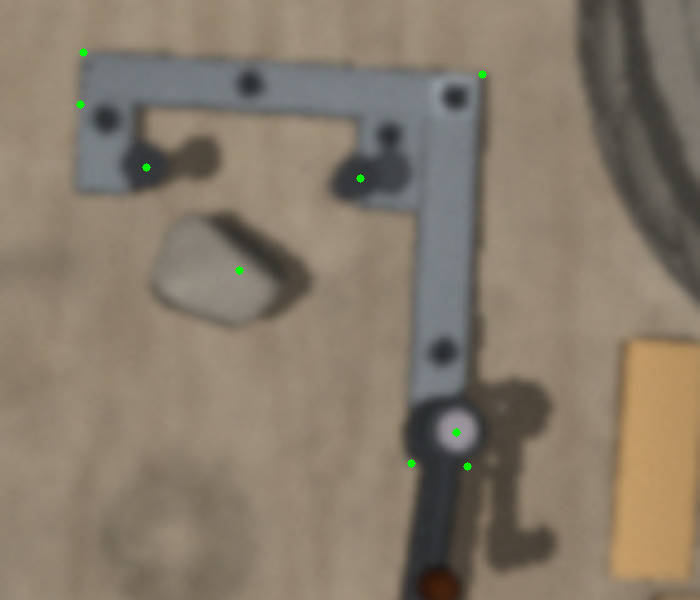

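Run:
```python
from h import *
z=np.load("top0.npz");p=z["p"]
im=cv2.resize(p[185:325,200:400,::-1],None,fx=4,fy=4,interpolation=cv2.INTER_CUBIC)
cv2.imwrite("pics/rd.png",im)
# world heights from depth
c=r.camera_params("top");E=c["extrinsics"];d=z["d"]
u,v=np.meshgrid(np.arange(640),np.arange(480));uv=np.stack([u,v],-1).reshape(-1,1,2).astype(float)
q=cv2.undistortPoints(uv,K(c),c["dist_coeffs"]).reshape(-1,2)
P=(np.c_[q,np.ones(len(q))]*d.reshape(-1,1)-E[:3,3])@E[:3,:3]
P=P.reshape(480,640,3)
ok=d>0
def box(x0,x1,y0,y1,zmin,zmax):
    return ok&(P[...,0]>x0)&(P[...,0]<x1)&(P[...,1]>y0)&(P[...,1]<y1)&(P[...,2]>zmin)&(P[...,2]<zmax)
m=box(.3,.56,0,.25,.024,.045); 
pts=np.argwhere(m)[:,::-1].astype(np.float32)
cn,_=cv2.findContours(m.astype(np.uint8),0,1);k=max(cn,key=cv2.contourArea)
el=cv2.fitEllipse(k);print(el,ray("top",[el[0]],.032),P[m].mean(0),P[m].min(0),P[m].max(0))
m=box(.56,.68,-.18,-.09,.02,.045)&~box(.645,.68,-.12,-.09,0,.1)
print("chip",P[m].mean(0),P[m].min(0),P[m].max(0),m.sum())
cn,_=cv2.findContours(m.astype(np.uint8),0,1);k=max(cn,key=cv2.contourArea);rc=cv2.minAreaRect(k);print(rc,ray("top",cv2.boxPoints(rc),.03).round(3))
for zl in(.03,.06,.09,.12):
  m=box(.45,.8,-.1,.15,zl,.4); print("rock",zl,P[m].min(0).round(3), [ (y,P[m&(abs(P[...,1]-y)<.008)][:,0].min().round(3)) for y in(-.04,-.03,-.02,0,.02,.05,.08) if (m&(abs(P[...,1]-y)<.008)).any()])
m=box(.3,.6,-.26,-.18,.085,.12); 
cn,_=cv2.findContours(m.astype(np.uint8),0,1)
for k in cn: uvc=k.reshape(-1,2).mean(0);print(uvc,ray("top",[uvc],.097).round(4))
print("bench z",np.median(P[box(.4,.5,-.1,0,-.1,.1)][:,2]))
```

```text
((266.272216796875, 294.9410400390625), (46.736759185791016, 47.121482849121094), 179.6605682373047) [[0.46263929 0.1168883  0.032     ]] [0.46277777 0.11688503 0.02981545] [0.40790857 0.06326945 0.02400305] [0.51686583 0.17086014 0.04196604]
chip [ 0.613691   -0.13470031  0.03071513] [ 0.59099521 -0.16572642  0.0200645 ] [ 0.63961011 -0.10822359  0.04394873] 381
((378.300048828125, 229.40005493164062), (24.149534225463867, 18.335756301879883), 26.56505012512207) [[ 0.606 -0.102  0.03 ]
 [ 0.644 -0.121  0.03 ]
 [ 0.62  -0.17   0.03 ]
 [ 0.582 -0.152  0.03 ]]
rock 0.03 [ 0.451 -0.098  0.03 ] [(0, np.float64(0.614)), (0.02, np.float64(0.601)), (0.05, np.float64(0.589)), (0.08, np.float64(0.451))]
rock 0.06 [0.565 0.003 0.061] [(0, np.float64(0.614)), (0.02, np.float64(0.601)), (0.05, np.float64(0.589)), (0.08, np.float64(0.577))]
rock 0.09 [0.575 0.007 0.09 ] [(0, np.float64(0.654)), (0.02, np.float64(0.601)), (0.05, np.float64(0.589)), (0.08, np.float64(0.577))]
rock 0.12 [0.599 0.018 0.12 ] [(0.02, np.float64(0.661)), (0.05, np.float64(0.599)), (0.08, np.float64(0.601))]
[418.2173913  321.60869565] [[ 0.4088 -0.2174  0.097 ]]
[422.69565217 292.30434783] [[ 0.4722 -0.2269  0.097 ]]
bench z -0.0005102372316028586
```

View pics/rd.png

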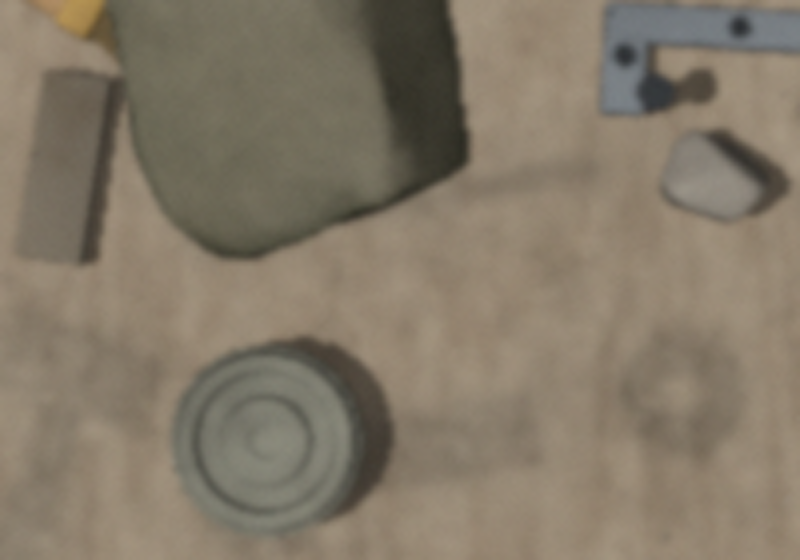

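```bash
cat >> h.py <<'E'
from scipy.spatial.transform import Rotation as Ro
def st():
    o=r.observe();R=Ro.from_euler("xyz",o["orientation"],degrees=True).as_matrix()
    print("t",round(o["time"],2),"tcp",o["tcp_pos"].round(4),"jaw deg",np.degrees(np.arctan2(R[1,1],R[0,1])).round(1),"tilt",R[2,0].round(3),"F",o["ft_force"].round(1),"w",round(o["gripper_width"],4),"q",o["qpos"].round(0))
E
python3 -c "
from h import *
st()"
```

```text
t 0.1 tcp [ 0.1452 -0.6073  0.2292] jaw deg -76.5 tilt -1.0 F [-0.4 -0.  -0.1] w 0.088 q [ 78.  40. -11.  90.   9.  52. -12.]
```

move_arm:
  series:
    - [0.469,0.473,0,64]
    - [0.469,0.473,0,64]
    - [0.469,0.473,0,64]
    - [0.469,0.473,0,64]
    - [0.469,0.473,0,64]
    - [0.469,0.473,0,64]
    - [0.469,0.473,0,64]
    - [0.469,0.473,0,64]
    - [0.469,0.473,0,64]
    - [0.469,0.473,0,64]
    - [0.469,0.473,0,64]
    - [0.469,0.473,0,64]
    - [0.469,0.473,0,64]
    - [0.469,0.473,0,64]
    - [0.469,0.473,-0.02,64]
    - [0.469,0.473,-0.06,64]
    - [0.469,0.473,-0.1,64]
    - [0.469,0.473,-0.1,64]
  fingers: 0

```text
time: 1.9
tcp_pos: [0.6095, -0.1355, 0.1247]
orientation: [-79.2, 89.3, 178.3]
ft_force: [-1.5, -1.3, -0.4]
gripper_width: 0.0881
```

```bash
python3 -c "
from h import *
st()
shot('side','s1',230,430,220,370,4)"
```

```text
t 1.9 tcp [ 0.6095 -0.1355  0.1247] jaw deg -12.5 tilt -1.0 F [-1.5 -1.3 -0.4] w 0.0881 q [ 20.  48. -23.  94.  25.  43. -26.]
```

View pics/s1.png

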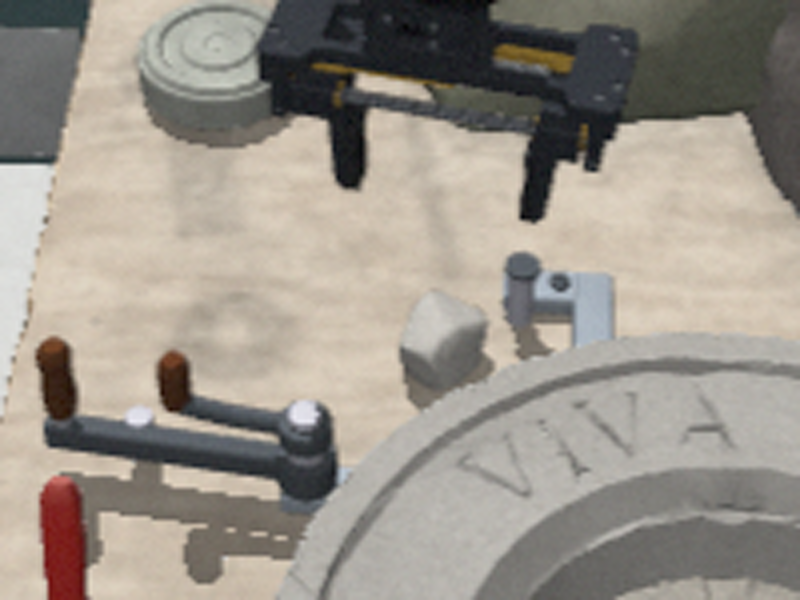

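move_arm:
  series:
    - [0,0,-0.04,0]
    - [0,0,-0.08,0]
    - [0,0,-0.106,0]
    - [0,0,-0.106,0]
    - [0,0,-0.106,0]

```text
time: 2.45
tcp_pos: [0.616, -0.1352, 0.026]
orientation: [96.8, 89.8, -5.7]
ft_force: [0.5, -0.8, 0.7]
gripper_width: 0.0879
```

move_arm:
  series:
    - [0,0,0,0]
    - [0,0,0,0]
    - [0,0,0,0]
    - [0,0,0,0]
    - [0,0,0,0]
    - [0,0,0,0]
    - [0,0,0,0]
    - [0,0,0,0]
  fingers: 255

```text
time: 3.25
tcp_pos: [0.6144, -0.1348, 0.0238]
orientation: [-97.0, 90.0, 160.5]
ft_force: [-0.7, 0.0, -0.1]
gripper_width: 0.0263
```

```bash
python3 -c "
from h import *
st()
shot('side','s2',230,430,220,370,4)"
```

```text
t 3.25 tcp [ 0.6144 -0.1348  0.0238] jaw deg -12.5 tilt -1.0 F [-0.7  0.  -0.1] w 0.0263 q [ 18.  57. -18.  96.  29.  32. -30.]
```

View pics/s2.png

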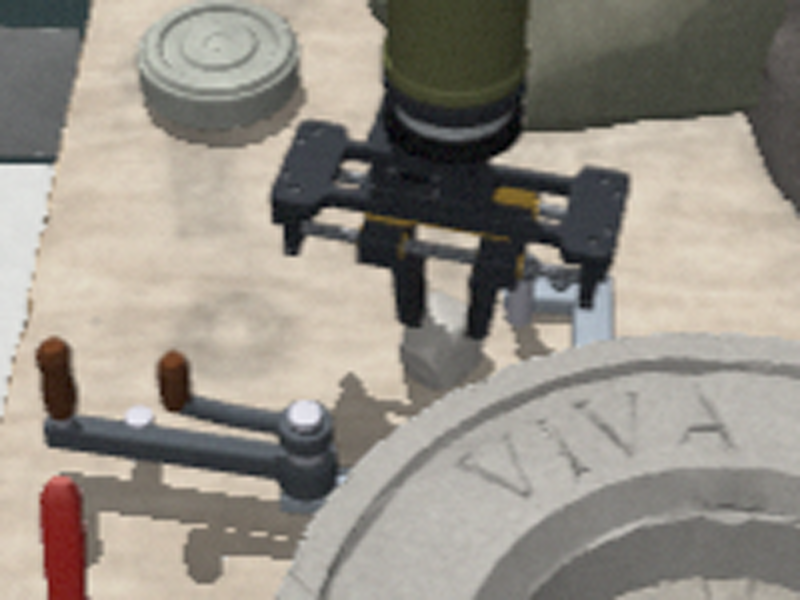

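move_arm:
  series:
    - [0,0,0,0]
    - [0,0,0,0]
    - [0,0,0,0]

```text
time: 3.6
tcp_pos: [0.6156, -0.135, 0.0273]
orientation: [75.7, 89.8, -26.8]
ft_force: [-5.5, 0.7, 23.1]
gripper_width: 0.0005
```

move_arm:
  series:
    - [0,0,0.03,0]
    - [0,0,0.06,0]
    - [0,0,0.1,0]
    - [0,0,0.14,0]
    - [0,0,0.14,0]

```text
time: 4.1
tcp_pos: [0.6183, -0.1348, 0.1696]
orientation: [98.1, 89.4, -4.5]
ft_force: [0.6, -0.2, -0.5]
gripper_width: 0.0002
```

```bash
python3 -c "
from h import *
st()
shot('side','s3',230,430,220,370,4)"
```

```text
t 4.1 tcp [ 0.6183 -0.1348  0.1696] jaw deg -12.6 tilt -1.0 F [ 0.6 -0.2 -0.5] w 0.0002 q [ 21.  45. -24.  92.  23.  47. -25.]
```

View pics/s3.png

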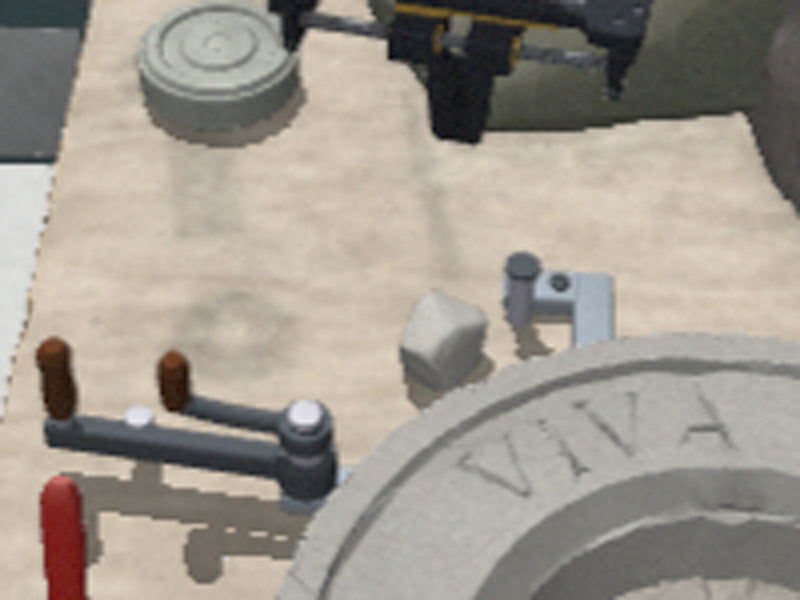

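Run:
```python
from h import *
for n,f in(("side","s3"),("top","top0")):
    d=np.load(f+".npz")["d"];c=r.camera_params(n);E=c["extrinsics"]
    u,v=np.meshgrid(np.arange(640),np.arange(480));uv=np.stack([u,v],-1).reshape(-1,1,2).astype(float)
    q=cv2.undistortPoints(uv,K(c),c["dist_coeffs"]).reshape(-1,2)
    P=(np.c_[q,np.ones(len(q))]*d.reshape(-1,1)-E[:3,3])@E[:3,:3]
    m=(d.ravel()>0)&(P[:,0]>.56)&(P[:,0]<.66)&(P[:,1]>-.2)&(P[:,1]<-.09)&(P[:,2]<.05)&~((P[:,0]>.64)&(P[:,1]>-.12))
    Q=P[m]
    print(n)
    for z0 in(.004,.01,.016,.022,.028,.034,.04):
        k=Q[(Q[:,2]>=z0)&(Q[:,2]<z0+.006)]
        if len(k): print(z0,len(k),"x",k[:,0].min().round(3),k[:,0].max().round(3),"y",k[:,1].min().round(3),k[:,1].max().round(3))
    g=Q[Q[:,2]>.006]
    for x in np.arange(.585,.65,.006):
        row=[]
        for y in np.arange(-.18,-.1,.008):
            k=g[(abs(g[:,0]-x)<.003)&(abs(g[:,1]-y)<.004)]
            row.append("%3d"%(1000*np.median(k[:,2])) if len(k) else "  .")
        print("%.3f"%x,*row)
```

```text
side
0.004 14 x 0.56 0.606 y -0.18 -0.103
0.01 42 x 0.587 0.634 y -0.167 -0.141
0.016 48 x 0.587 0.636 y -0.166 -0.132
0.022 87 x 0.587 0.636 y -0.167 -0.11
0.028 146 x 0.587 0.631 y -0.165 -0.109
0.034 66 x 0.599 0.626 y -0.163 -0.122
0.585   .   .   .   .  20   .   .   .   .   .
0.591   .   .   .  25  19  26  26  28   .   .
0.597   .   .  27  26  32  30  29  31  29  26
0.603   .   .  27  32  34  33  33  31  31  30
0.609   .   .  25  33  35  37  34  34  32  29
0.615   .   .  17  28  35  36  35  33  29  27
0.621   .   .  15  18  27  34  33  29  27   .
0.627   .   .   .  11  17  27  31  28  25   .
0.633   .   .   .   .  12  20  24  25  24   .
0.639   .   .   .   .   .   .   .   .   .   .
0.645   .   .   .   .   .   .   .   .   .   .
top
0.004 141 x 0.56 0.66 y -0.199 -0.091
0.01 18 x 0.594 0.652 y -0.195 -0.11
0.016 33 x 0.592 0.654 y -0.19 -0.109
0.022 88 x 0.591 0.656 y -0.189 -0.109
0.028 206 x 0.591 0.639 y -0.165 -0.108
0.034 76 x 0.598 0.629 y -0.16 -0.11
0.04 20 x 0.613 0.659 y -0.2 -0.135
0.585   6   .   .   .   .   8   .   .   .   .
0.591   .   .   .   .  28  26  28   .   .   .
0.597   .   6   .  29  28  30  28  26  14   .
0.603   .   .  32  30  31  31  29  30  28  18
0.609   .   .  31  34  34  32  34  32  31  28
0.615   .   6  23  34  33  35  34  33  31  30
0.621   .   .  15  27  33  33  33  31  28  27
0.627   .   .  12  17  28  35  32  30  25   .
0.633   .   .   .   .  18  19  30  26  22   .
0.639   .   .   .   .   .  13  22  27  17   .
0.645   .   .   .   .   .   .   .   .   .   .
```

Run:
```python
from h import *
for P in [(.595,-.135,.007),(.633,-.14,.007),(.614,-.135,.0),(.614,-.135,.035)]:
    u,v=proj("side",[P])[0]; print(P,(u-230+.4)*4,(v-220+.4)*4)
st()
shot('top','t3',335,455,175,265,6)
```

```text
(0.595, -0.135, 0.007) 414.9765396661593 351.3605936128955
(0.633, -0.14, 0.007) 480.2043089921375 359.12997332788257
(0.614, -0.135, 0.0) 447.2244636927784 360.17929105930796
(0.614, -0.135, 0.035) 448.7402170568997 318.89488674507413
t 4.15 tcp [ 0.6164 -0.135   0.1668] jaw deg -12.6 tilt -1.0 F [ 0.1 -0.2 -0. ] w 0.0002 q [ 21.  45. -24.  92.  23.  47. -25.]
```

View pics/t3.png

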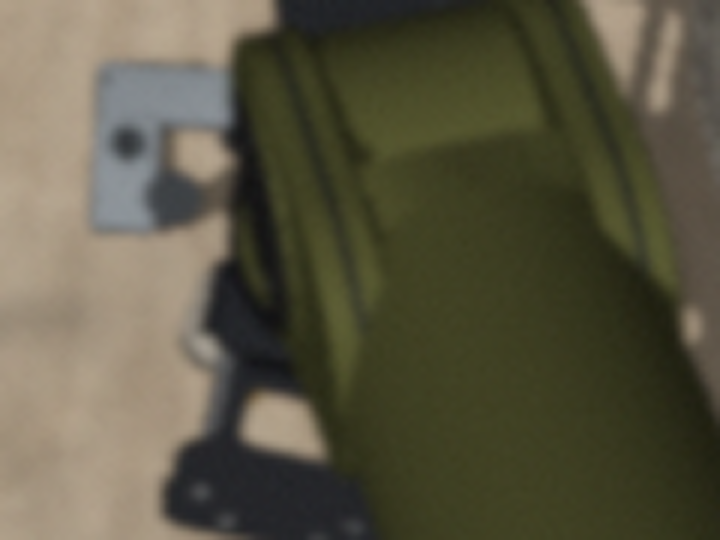

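Run:
```python
from h import *
f=lambda P:print(P,(proj("side",[P])[0]-[229.6,219.6])*4)
for dz in(.017,0,-.01): f((.6183,-.1348,.1696-dz))
for dz in(.017,0,-.01): f((.6095-.05,-.1355+.011,.1247-dz));f((.6095+.05,-.1355-.011,.1247-dz))
for n in ["s1","s2","s3"]:
    d=np.load(n+".npz")["d"]; print(n,d[220:300,345].round(2)[::6])
```

```text
(0.6183, -0.1348, 0.1526) [462.31400326 167.22672235]
(0.6183, -0.1348, 0.1696) [463.26550416 143.50944422]
(0.6183, -0.1348, 0.1796) [463.83433716 129.32627345]
(0.5595, -0.12450000000000001, 0.1077) [353.9123463  212.58068052]
(0.6595000000000001, -0.14650000000000002, 0.1077) [535.47966184 243.97668923]
(0.5595, -0.12450000000000001, 0.1247) [353.74290685 190.14587482]
(0.6595000000000001, -0.14650000000000002, 0.1247) [537.16303973 221.46919296]
(0.5595, -0.12450000000000001, 0.13470000000000001) [353.64166468 176.73708969]
(0.6595000000000001, -0.14650000000000002, 0.13470000000000001) [538.16915591 208.01307236]
s1 [0.95 0.96 0.99 0.99 1.22 1.01 1.31 1.3  1.27 1.25 1.24 1.22 1.21 1.15]
s2 [0.95 0.96 0.97 0.98 0.99 1.   1.02 1.02 1.05 1.06 1.24 1.23 1.21 1.16]
s3 [0.96 1.22 0.98 1.02 1.03 1.04 1.31 1.29 1.28 1.25 1.24 1.22 1.21 1.15]
```

```bash
cat >> h.py <<'E'
def cloud(n,d):
    c=r.camera_params(n);E=c["extrinsics"]
    u,v=np.meshgrid(np.arange(640),np.arange(480));uv=np.stack([u,v],-1).reshape(-1,1,2).astype(float)
    q=cv2.undistortPoints(uv,K(c),c["dist_coeffs"]).reshape(-1,2)
    return ((np.c_[q,np.ones(len(q))]*d.reshape(-1,1)-E[:3,3])@E[:3,:3]).reshape(480,640,3)
E
python3 - <<'E'
from h import *
d=np.load("s3.npz")["d"];P=cloud("side",d)
for v in range(244,258): print(v,P[v,345].round(3),d[v,345].round(3), P[v,338].round(3),P[v,351].round(3))
st()
E
```

```text
244 [ 0.616 -0.143  0.208] 1.025 [ 0.602 -0.142  0.207] [ 0.628 -0.147  0.212]
245 [ 0.616 -0.144  0.207] 1.025 [ 0.602 -0.143  0.205] [ 0.629 -0.146  0.209]
246 [ 0.616 -0.144  0.203] 1.028 [ 0.602 -0.143  0.202] [ 0.629 -0.147  0.206]
247 [ 0.616 -0.146  0.203] 1.026 [ 0.602 -0.141  0.198] [ 0.629 -0.147  0.204]
248 [ 0.617 -0.142  0.197] 1.033 [ 0.602 -0.142  0.197] [ 0.629 -0.147  0.202]
249 [ 0.617 -0.145  0.197] 1.031 [ 0.602 -0.138  0.19 ] [ 0.629 -0.15   0.201]
250 [ 0.617 -0.143  0.192] 1.036 [ 0.602 -0.143  0.192] [ 0.629 -0.149  0.198]
251 [ 0.617 -0.142  0.188] 1.039 [ 0.602 -0.142  0.188] [ 0.629 -0.146  0.193]
252 [ 0.617 -0.141  0.185] 1.041 [ 0.602 -0.142  0.185] [ 0.629 -0.142  0.186]
253 [ 0.617 -0.144  0.185] 1.04 [ 0.602 -0.142  0.183] [ 0.64   0.068 -0.001]
254 [ 0.617 -0.146  0.183] 1.039 [0.605 0.06  0.002] [0.639 0.061 0.002]
255 [ 0.617 -0.144  0.179] 1.043 [0.605 0.055 0.003] [ 0.64   0.062 -0.002]
256 [ 0.624  0.056 -0.001] 1.311 [0.605 0.053 0.001] [0.639 0.055 0.   ]
257 [ 0.624  0.051 -0.   ] 1.307 [0.605 0.048 0.002] [0.639 0.047 0.004]
t 4.2 tcp [ 0.6148 -0.135   0.1647] jaw deg -12.6 tilt -1.0 F [-0.1 -0.7 -0.7] w 0.0005 q [ 21.  46. -24.  92.  23.  47. -25.]
```

move_arm:
  series:
    - [0,-0.002,0,0]
    - [0,-0.002,0,0]
    - [0,-0.002,0,0]
    - [0,-0.002,0,0]
    - [0,-0.002,0,0]
    - [0,-0.002,0,0]
    - [0,-0.002,-0.04,0]
    - [0,-0.002,-0.08,0]
    - [0,-0.002,-0.12,0]
    - [0,-0.002,-0.14,0]
    - [0,-0.002,-0.145,0]
    - [0,-0.002,-0.15,0]
    - [0,-0.002,-0.15,0]
  fingers: 0

```text
time: 5.5
tcp_pos: [0.6151, -0.1369, 0.0146]
orientation: [98.3, 89.9, -4.3]
ft_force: [0.5, -0.1, 0.5]
gripper_width: 0.088
```

Run:
```python
from h import *
st()
p,d=shot('side','s4',230,430,220,370,4);P=cloud("side",d)
for u in(322,323,324,325,361,362,363,364,365): 
  c=P[:,u]; k=[v for v in range(250,320) if -.17<c[v,1]<-.115 and c[v,2]>.005]
  print(u,[c[v].round(3).tolist() for v in k[-3:]])
```

```text
t 5.5 tcp [ 0.6151 -0.1369  0.0146] jaw deg -12.5 tilt -1.0 F [ 0.5 -0.1  0.5] w 0.088 q [ 18.  57. -18.  96.  30.  32. -30.]
322 [[0.568, -0.133, 0.029], [0.569, -0.137, 0.03], [0.569, -0.136, 0.026]]
323 [[0.571, -0.127, 0.034], [0.571, -0.128, 0.031], [0.571, -0.129, 0.028]]
324 [[0.573, -0.119, 0.038], [0.573, -0.12, 0.036], [0.573, -0.117, 0.029]]
325 [[0.576, -0.152, 0.104], [0.576, -0.156, 0.104], [0.576, -0.157, 0.102]]
361 [[0.657, -0.157, 0.034], [0.658, -0.156, 0.03], [0.658, -0.156, 0.027]]
362 [[0.66, -0.156, 0.034], [0.66, -0.154, 0.028], [0.66, -0.157, 0.028]]
363 [[0.662, -0.159, 0.04], [0.662, -0.16, 0.037], [0.662, -0.158, 0.032]]
364 [[0.664, -0.155, 0.036], [0.664, -0.157, 0.035], [0.664, -0.157, 0.032]]
365 [[0.666, -0.159, 0.04], [0.667, -0.157, 0.035], [0.667, -0.157, 0.032]]
```

View pics/s4.png

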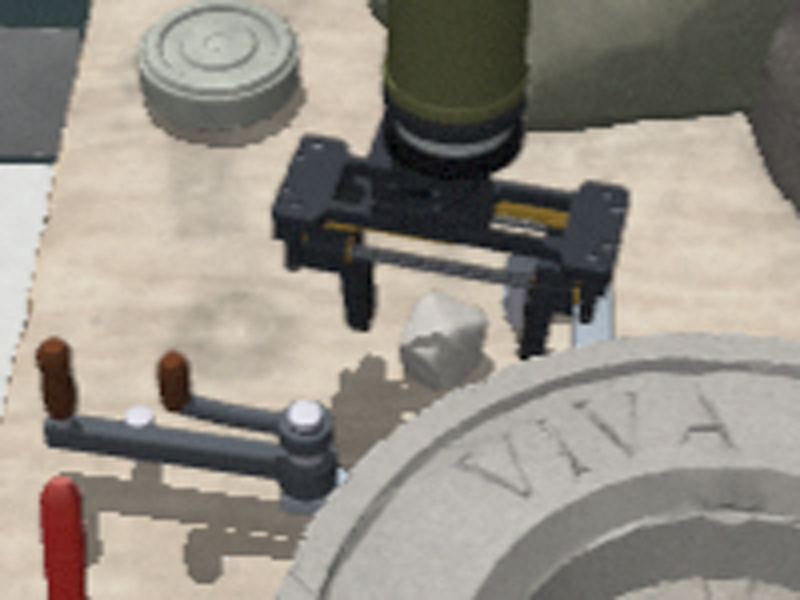

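move_arm:
  series:
    - [0,0,-0.006,0]
    - [0,0,-0.012,0]
    - [0,0,-0.016,0]
    - [0,0,-0.016,0]

```text
time: 5.95
tcp_pos: [0.6139, -0.1369, -0.0027]
orientation: [-79.2, 89.9, 178.2]
ft_force: [-0.3, 0.0, 0.4]
gripper_width: 0.0882
```

move_arm:
  series:
    - [0,0,0,0]
    - [0,0,0,0]
    - [0,0,0,0]
    - [0,0,0,0]
    - [0,0,0,0]
    - [0,0,0,0]
    - [0,0,0,0]
    - [0,0,0,0]
    - [0,0,0,0]
  fingers: 255

```text
time: 6.85
tcp_pos: [0.6141, -0.1369, -0.002]
orientation: [-65.9, 90.0, -168.5]
ft_force: [-2.5, 0.7, 2.0]
gripper_width: 0.044
```

Run:
```python
from h import *
st()
p,d=shot('side','s5',230,430,220,370,4)
```

```text
t 6.85 tcp [ 0.6141 -0.1369 -0.002 ] jaw deg -12.5 tilt -1.0 F [-2.5  0.7  2. ] w 0.044 q [ 18.  59. -17.  96.  30.  30. -31.]
```

View pics/s5.png

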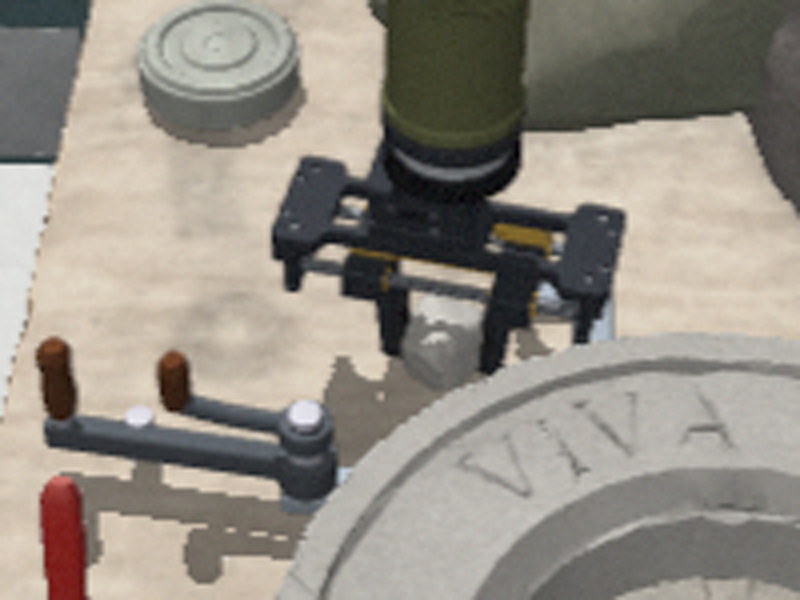

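move_arm:
  series:
    - [0,0,0.02,0]
    - [0,0,0.05,0]
    - [0,0,0.09,0]
    - [0,0,0.12,0]
    - [-0.04,0.0,0.12,0]
    - [-0.08,0.02,0.12,0]
    - [-0.12,0.05,0.12,5]
    - [-0.15,0.09,0.12,10]
    - [-0.17,0.13,0.12,15]
    - [-0.184,0.175,0.12,20]
    - [-0.184,0.22,0.12,25]
    - [-0.184,0.265,0.12,30]
    - [-0.184,0.31,0.12,35]
    - [-0.184,0.355,0.12,40]
    - [-0.184,0.4,0.12,40]
    - [-0.184,0.417,0.12,40]
    - [-0.184,0.417,0.12,40]
    - [-0.184,0.417,0.12,40]

```text
time: 8.7
tcp_pos: [0.4304, 0.2786, 0.1175]
orientation: [-39.6, 89.9, -102.2]
ft_force: [0.3, -0.8, -2.4]
gripper_width: 0.0438
```

move_arm:
  series:
    - [0,0,-0.04,0]
    - [0,0,-0.08,0]
    - [0,0,-0.1,0]
    - [0,0,-0.11,0]
    - [0,0,-0.118,0]
    - [0,0,-0.118,0]
    - [0,0,-0.118,0]

```text
time: 9.4
tcp_pos: [0.431, 0.28, 0.0007]
orientation: [93.8, 89.9, 31.2]
ft_force: [-0.5, 0.2, -2.0]
gripper_width: 0.0441
```

Run:
```python
from h import *
st()
p,d=shot('side','s6',180,380,120,270,4)
```

```text
t 9.4 tcp [0.431  0.28   0.0007] jaw deg 27.4 tilt -1.0 F [-0.5  0.2 -2. ] w 0.0441 q [-32.  54. -11. 116.  43.  13. -53.]
```

View pics/s6.png

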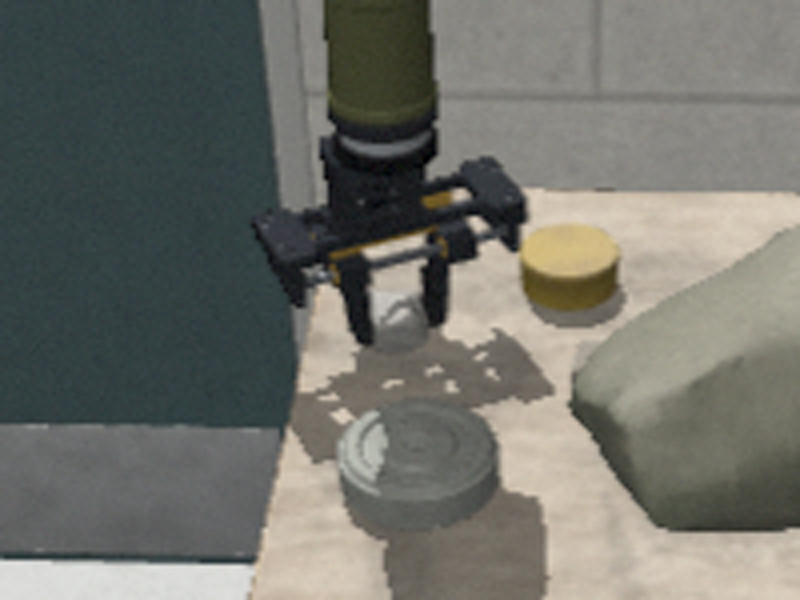

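move_arm:
  series:
    - [0,0,-0.002,0]
    - [0,0,-0.002,0]

```text
time: 9.65
tcp_pos: [0.4307, 0.2803, -0.0016]
orientation: [101.6, 89.9, 39.0]
ft_force: [0.1, -0.1, -1.1]
gripper_width: 0.0438
```

move_arm:
  series:
    - [0,0,0,0]
    - [0,0,0,0]
    - [0,0,0,0]
    - [0,0,0,0]
    - [0,0,0,0]
    - [0,0,0,0]
    - [0,0,0.03,0]
    - [0,0,0.08,0]
    - [0,0,0.12,0]
    - [0,0,0.12,0]
  fingers: 0

```text
time: 10.65
tcp_pos: [0.4327, 0.2821, 0.1224]
orientation: [104.6, 89.5, 42.0]
ft_force: [0.4, 0.1, -0.1]
gripper_width: 0.0884
```

Run:
```python
from h import *
st()
p,d=shot('side','s7',180,380,120,270,4)
```

```text
t 10.65 tcp [0.4327 0.2821 0.1224] jaw deg 27.4 tilt -1.0 F [ 0.4  0.1 -0.1] w 0.0884 q [-23.  43. -25. 114.  35.  30. -45.]
```

View pics/s7.png

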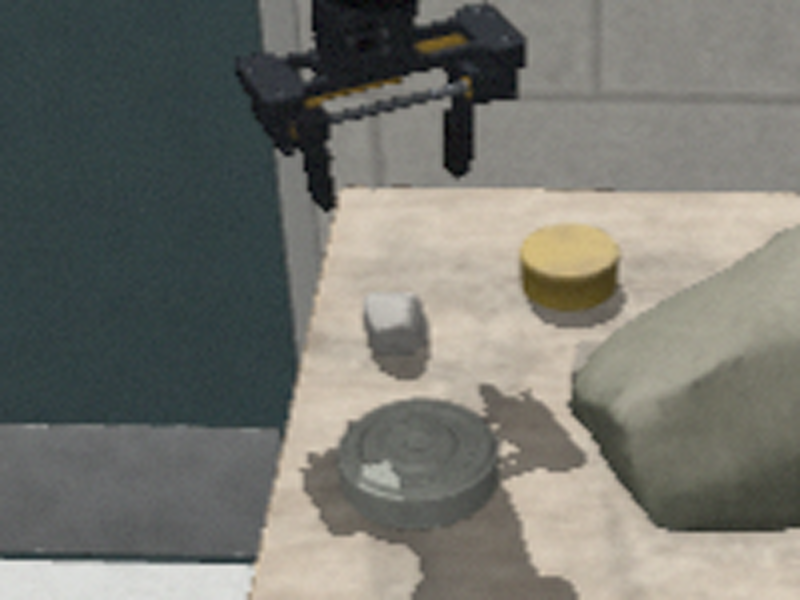

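move_arm:
  series:
    - [0.028,-0.04,0,-8]
    - [0.028,-0.09,0,-16]
    - [0.028,-0.09,0,-24]
    - [0.028,-0.09,0,-27.4]
    - [0.028,-0.09,0,-27.4]
    - [0.028,-0.09,-0.05,-27.4]
    - [0.028,-0.09,-0.09,-27.4]
    - [0.028,-0.09,-0.116,-27.4]
    - [0.028,-0.09,-0.116,-27.4]
    - [0.028,-0.09,-0.116,-27.4]
  fingers: 127

```text
time: 11.7
tcp_pos: [0.4577, 0.1902, 0.0016]
orientation: [-56.8, 89.9, -146.7]
ft_force: [0.4, -0.2, 0.4]
gripper_width: 0.0441
```

Run:
```python
from h import *
st()
p,d=shot('side','s8',180,380,120,270,4)
shot('top','t8',230,390,195,315,5)
```

```text
t 11.7 tcp [0.4577 0.1902 0.0016] jaw deg 0.2 tilt -1.0 F [ 0.4 -0.2  0.4] w 0.0441 q [-24.  54.  -6. 119.  35.   9. -62.]
```

View pics/s8.png

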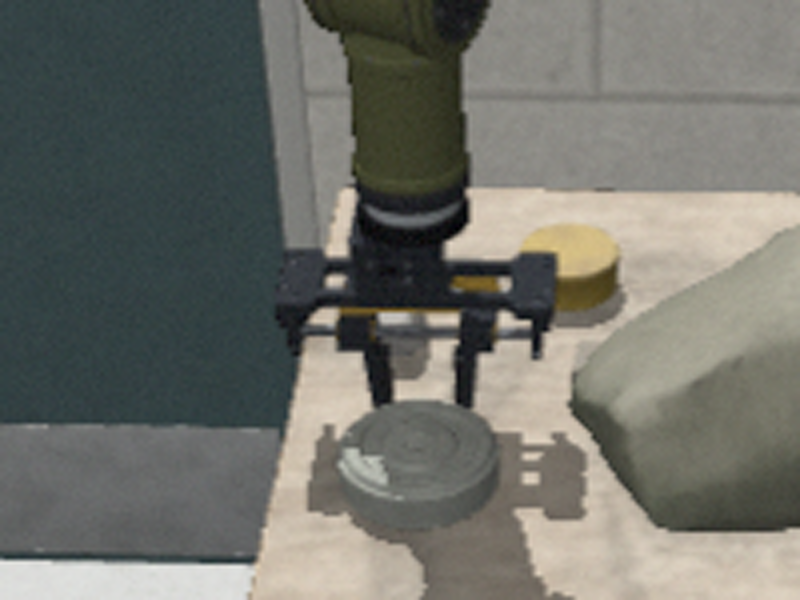

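View pics/t8.png

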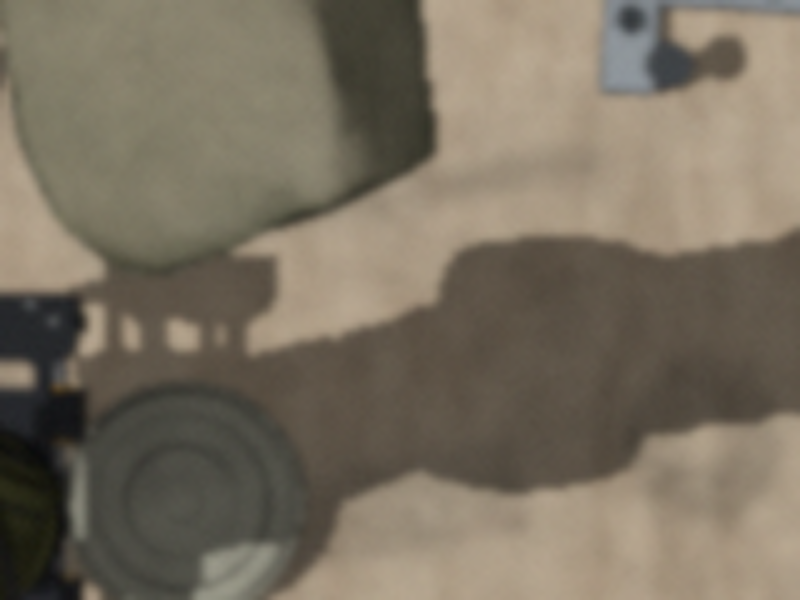

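move_arm:
  series:
    - [0,-0.01,0,0]
    - [0,-0.02,0,0]
    - [0,-0.03,0,0]
    - [0,-0.042,0,0]
    - [0,-0.054,0,0]
    - [0,-0.066,0,0]
    - [0,-0.078,0,0]
    - [0,-0.09,0,0]
    - [0,-0.102,0,0]
    - [0,-0.114,0,0]
    - [0,-0.126,0,0]
    - [0,-0.138,0,0]
    - [0,-0.148,0,0]
    - [0,-0.156,0,0]
    - [0,-0.16,0,0]
    - [0,-0.16,0,0]

```text
time: 13.4
tcp_pos: [0.4592, 0.0312, 0.003]
orientation: [151.2, 89.7, 61.2]
ft_force: [-0.1, 4.3, 3.3]
gripper_width: 0.0442
```

```bash
cat >> h.py <<'E'
def rnd(p):
    # roundel from top image: greenish-grey disc, side depth too
    pass
E
python3 - <<'E'
from h import *
st()
p,d=shot('side','s9',180,380,170,320,4)
P=cloud("side",d)
m=(d>0)&(P[...,2]>.026)&(P[...,2]<.036)&(P[...,0]>.3)&(P[...,0]<.55)&(P[...,1]>-.15)&(P[...,1]<.12)
print(P[m].min(0),P[m].max(0),P[m].mean(0))
shot('top','t9',230,390,195,315,5)
E
```

```text
t 13.4 tcp [0.4592 0.0312 0.003 ] jaw deg 0.1 tilt -1.0 F [-0.1  4.3  3.3] w 0.0442 q [ -8.  53.  -3. 126.  71.   2. -81.]
[ 0.40460685 -0.08415775  0.02604829] [0.51176962 0.03995894 0.03586378] [ 0.4581964  -0.03067358  0.03038533]
```

View pics/s9.png

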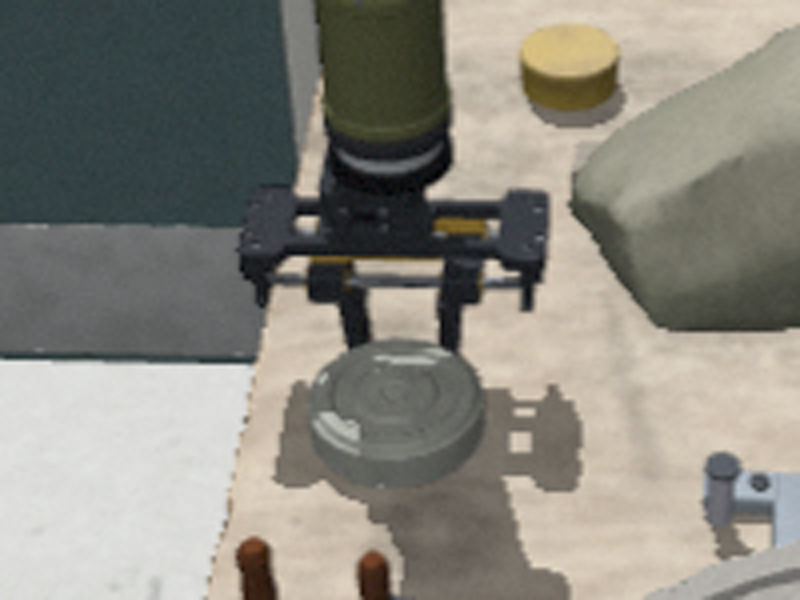

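View pics/t9.png

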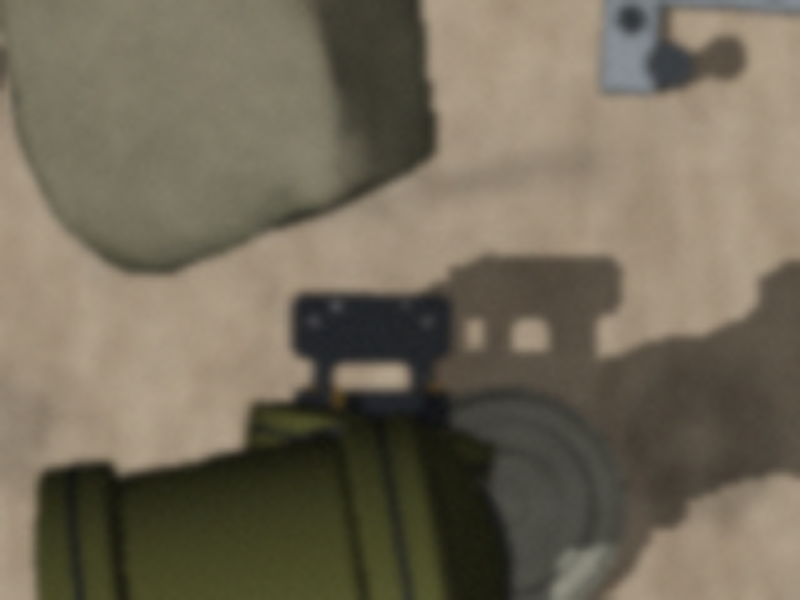

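move_arm:
  series:
    - [0,0.01,0,0]
    - [0,0.01,0,0]
    - [0,0.01,0,0]
  fingers: 52

```text
time: 13.8
tcp_pos: [0.4581, 0.0393, 0.0019]
orientation: [-17.8, 89.9, -107.7]
ft_force: [0.9, 0.9, -0.6]
gripper_width: 0.0661
```

move_arm:
  series:
    - [0,-0.008,0,0]
    - [0,-0.016,0,0]
    - [0.001,-0.025,0,2]
    - [0.003,-0.034,0,5]
    - [0.006,-0.043,0,9]
    - [0.009,-0.052,0,13]
    - [0.012,-0.061,0,17]
    - [0.016,-0.07,0,21]
    - [0.02,-0.079,0,25]
    - [0.024,-0.088,0,29]
    - [0.028,-0.096,0,33]
    - [0.032,-0.104,0,37]
    - [0.036,-0.111,0,41]
    - [0.041,-0.119,0,45]
    - [0.041,-0.119,0,45]
    - [0.041,-0.119,0,45]

```text
time: 15.4
tcp_pos: [0.4977, -0.08, 0.0015]
orientation: [-109.8, 89.8, -154.9]
ft_force: [-2.4, -0.0, -1.5]
gripper_width: 0.0701
```

Run:
```python
from h import *
st()
p,d=shot('side','s10',220,420,220,370,4)
P=cloud("side",d)
m=(d>0)&(P[...,2]>.026)&(P[...,2]<.036)&(P[...,0]>.4)&(P[...,0]<.62)&(P[...,1]>-.2)&(P[...,1]<.0)
print(P[m].min(0),P[m].max(0),P[m].mean(0))
```

```text
t 15.4 tcp [ 0.4977 -0.08    0.0015] jaw deg 44.9 tilt -1.0 F [-2.4 -0.  -1.5] w 0.0701 q [ 20.  56. -28. 117.  68.  25. -17.]
[ 0.45772017 -0.17316202  0.02601365] [ 0.5845422  -0.04701116  0.03591066] [ 0.53101651 -0.1187152   0.03028713]
```

View pics/s10.png

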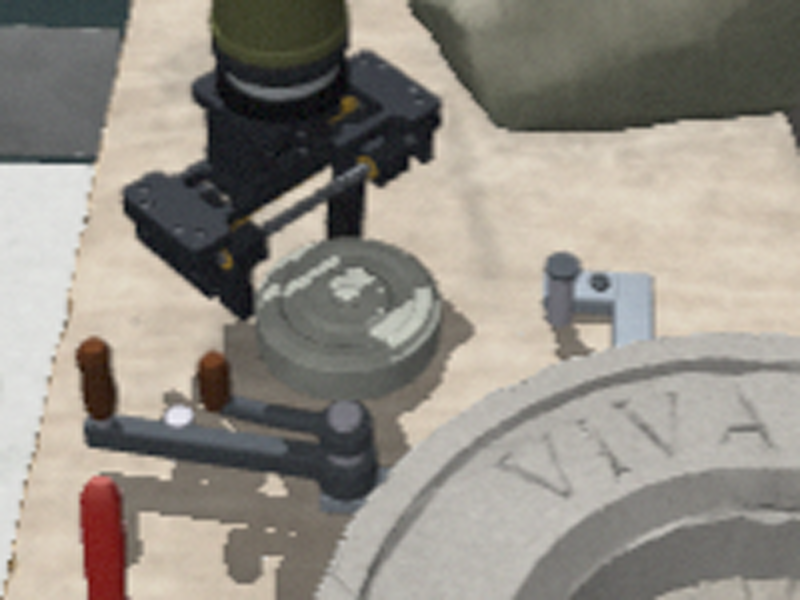

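move_arm:
  series:
    - [0.004,-0.004,0,2]
    - [0.009,-0.009,0,5]
    - [0.015,-0.014,0,8]
    - [0.021,-0.019,0,11]
    - [0.027,-0.025,0,14]
    - [0.034,-0.031,0,17]
    - [0.04,-0.036,0,20]
    - [0.046,-0.041,0,23]
    - [0.0526,-0.0464,0,25]
    - [0.0526,-0.0464,0,25]
    - [0.0526,-0.0464,0,25]

```text
time: 16.55
tcp_pos: [0.5517, -0.1257, 0.0016]
orientation: [-100.3, 89.9, -120.3]
ft_force: [-1.6, 0.9, -1.4]
gripper_width: 0.0703
```

```bash
cat >> h.py <<'E'
def circ(P,d,n,x0,x1,y0,y1,zlo=.024,zhi=.04):
    m=(d>0)&(P[...,2]>zlo)&(P[...,2]<zhi)&(P[...,0]>x0)&(P[...,0]<x1)&(P[...,1]>y0)&(P[...,1]<y1)
    Q=P[m]; print("pts",len(Q),Q.min(0).round(4),Q.max(0).round(4))
E
python3 - <<'E'
from h import *
st()
p,d=shot('side','s11',220,420,220,370,4)
P=cloud("side",d); circ(P,d,"side",.53,.68,-.21,-.08)
shot('top','t11',335,455,175,265,6)
E
```

```text
t 16.55 tcp [ 0.5517 -0.1257  0.0016] jaw deg 70.0 tilt -1.0 F [-1.6  0.9 -1.4] w 0.0703 q [ 30.  60. -38. 107.  62.  37.  22.]
pts 1194 [ 0.531  -0.1983  0.0241] [ 0.6643 -0.0812  0.0393]
```

View pics/s11.png

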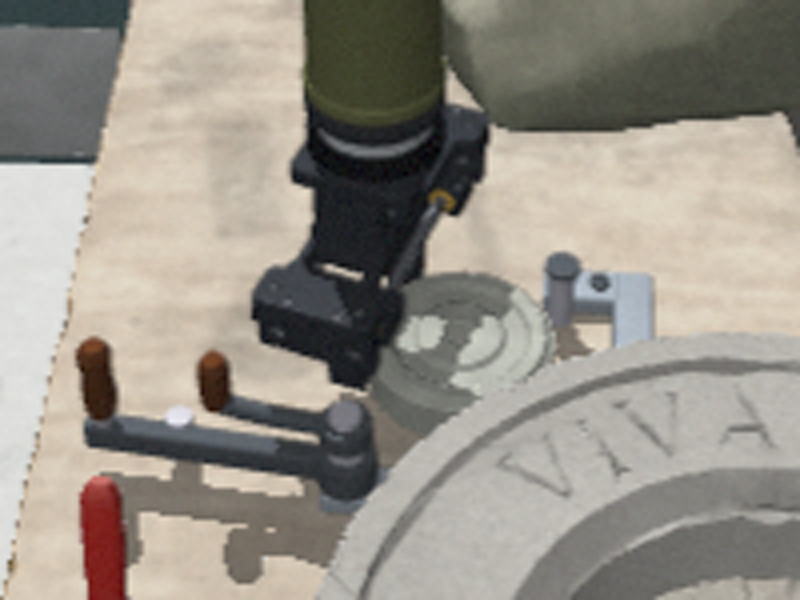

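View pics/t11.png

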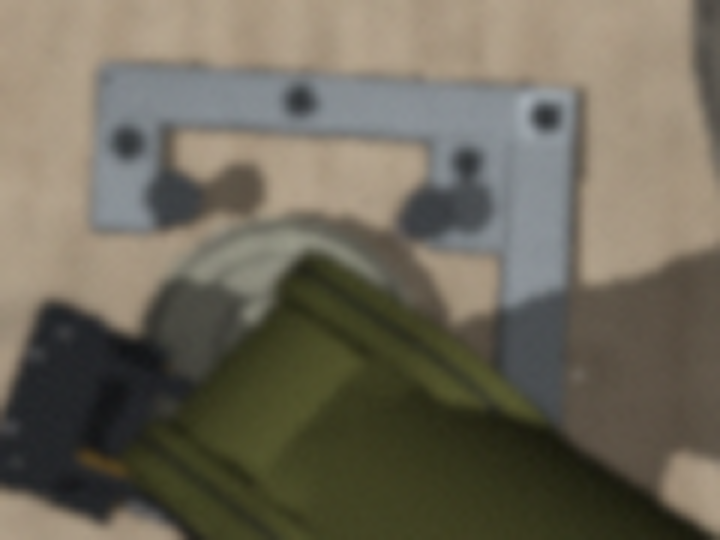

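move_arm:
  series:
    - [-0.0113,0.0041,0,0]
    - [-0.0113,0.0041,0,0]
    - [-0.0113,0.0041,0,0]
    - [-0.0113,0.0041,0,0]
    - [-0.0113,0.0041,0,0]
    - [-0.0113,0.0041,0,0]
  fingers: 127

```text
time: 17.25
tcp_pos: [0.5411, -0.1213, 0.002]
orientation: [24.1, 90.0, 4.2]
ft_force: [-0.0, 0.1, -0.3]
gripper_width: 0.0443
```

move_arm:
  series:
    - [0.004,-0.002,0,0]
    - [0.008,-0.004,0,1]
    - [0.012,-0.007,0,3]
    - [0.016,-0.0095,0,5]
    - [0.0185,-0.0115,0,5]
    - [0.0195,-0.0122,0,5]
    - [0.0195,-0.0122,0,5]

```text
time: 17.95
tcp_pos: [0.5576, -0.1326, 0.0016]
orientation: [-176.8, 89.7, 168.3]
ft_force: [-6.5, 1.7, 3.3]
gripper_width: 0.0442
```

Run:
```python
from h import *
st()
shot('side','s12',220,420,220,370,4)
shot('top','t12',335,455,175,265,6)
```

```text
t 17.95 tcp [ 0.5576 -0.1326  0.0016] jaw deg 75.1 tilt -1.0 F [-6.5  1.7  3.3] w 0.0442 q [ 31.  61. -39. 105.  62.  39.  29.]
```

View pics/t12.png

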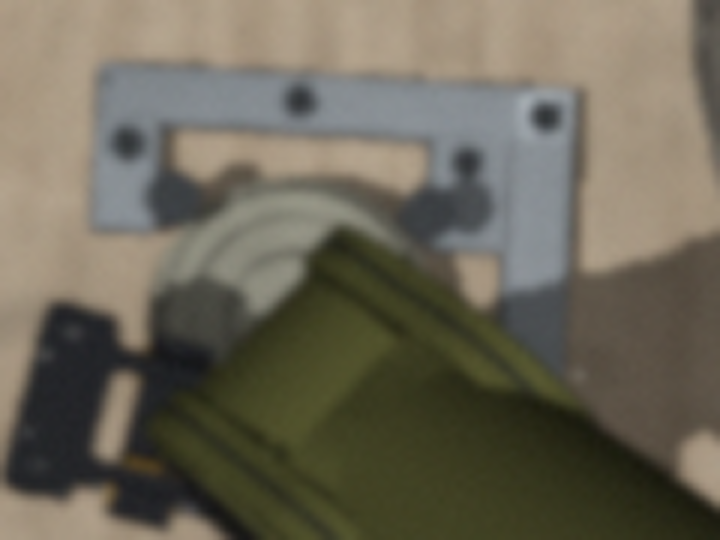

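move_arm:
  series:
    - [0.001,-0.0005,0,0]
    - [0.002,-0.001,0,0]
    - [0.003,-0.001,0,0]
    - [0.003,-0.001,0,0]
    - [0.003,-0.001,0,0]

```text
time: 18.55
tcp_pos: [0.558, -0.1328, 0.0015]
orientation: [-173.1, 89.4, 172.0]
ft_force: [-11.8, 3.5, 7.5]
gripper_width: 0.0438
```

```bash
python3 -c "
from h import *
st()"
```

```text
t 18.55 tcp [ 0.558  -0.1328  0.0015] jaw deg 75.2 tilt -1.0 F [-11.8   3.5   7.5] w 0.0438 q [ 31.  61. -40. 105.  61.  40.  29.]
```

Run:
```python
from h import *
p,d=shot('top','t13',335,455,175,265,6)
# expected rim circle at seat
S=np.array([.6169,-.1489]);a=np.linspace(0,2*np.pi,180)
im=cv2.imread("pics/t13.png")
for u,v in proj("top",np.c_[S[0]+.055*np.cos(a),S[1]+.055*np.sin(a),0*a+.032]):
    cv2.circle(im,(int((u-335+.4)*6),int((v-175+.4)*6)),1,(0,0,255),-1)
cv2.imwrite("pics/t13b.png",im)
```

```text
(no output)
```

View pics/t13b.png

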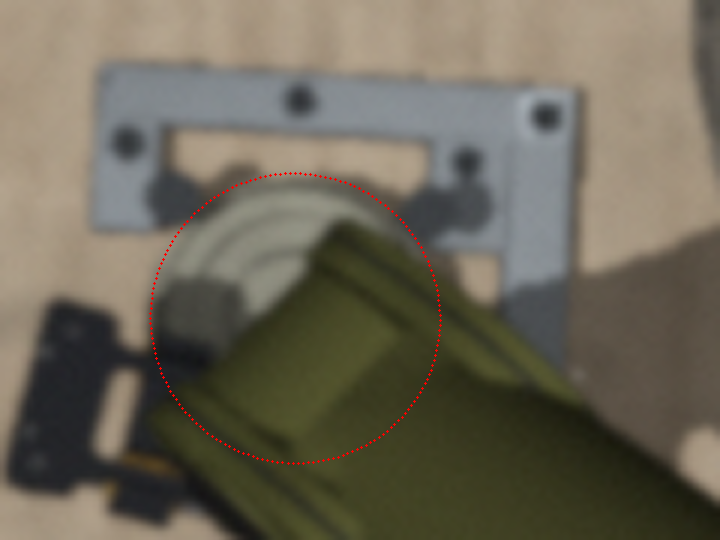

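move_arm:
  series:
    - [-0.008,0.002,0.002,0]
    - [-0.012,0.002,0.006,0]
    - [-0.012,-0.003,0.006,4]
    - [-0.012,-0.007,0.006,8]
    - [-0.012,-0.0105,0.006,12.5]
    - [-0.012,-0.0105,0.006,12.5]
    - [-0.012,-0.0105,0.006,12.5]

```text
time: 19.3
tcp_pos: [0.5517, -0.1451, 0.0082]
orientation: [8.1, 89.9, 5.5]
ft_force: [0.2, 0.3, 0.6]
gripper_width: 0.0444
```

Run:
```python
from h import *
st()
shot('side','s14',220,420,220,370,4)
```

```text
t 19.3 tcp [ 0.5517 -0.1451  0.0082] jaw deg 87.4 tilt -1.0 F [0.2 0.3 0.6] w 0.0444 q [ 33.  61. -42. 106.  64.  41.  41.]
```

View pics/s14.png

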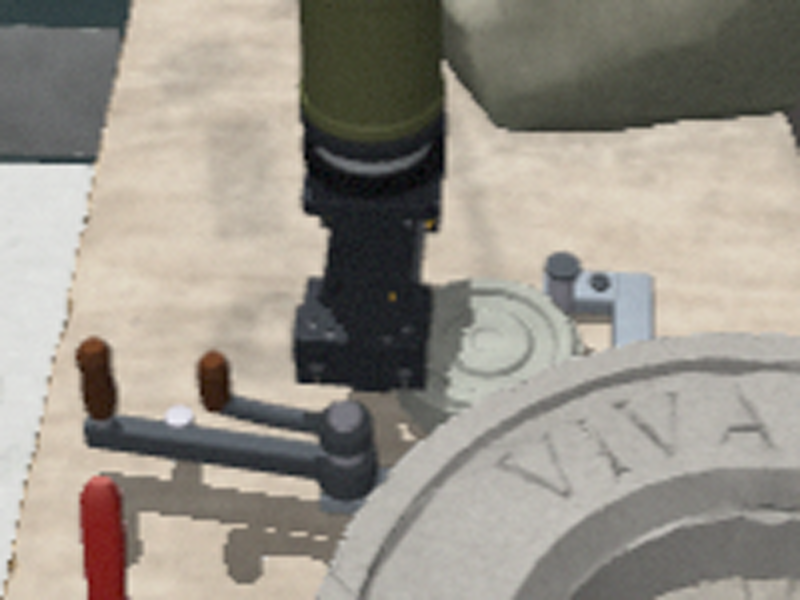

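Clear of the pivot. Now press along the nest's +x.

move_arm:
  series:
    - [0.003,0,0,0]
    - [0.006,0,0,0]
    - [0.008,0,0,0]
    - [0.01,0,0,0]
    - [0.012,0,0,0]
    - [0.012,0,0,0]
    - [0.012,0,0,0]

```text
time: 20.05
tcp_pos: [0.5563, -0.1449, 0.0073]
orientation: [-168.5, 89.2, -170.9]
ft_force: [-14.7, 1.3, 11.0]
gripper_width: 0.0444
```

Run:
```python
from h import *
st()
p,d=shot('top','t15',335,455,175,265,6)
S=np.array([.6169,-.1489]);a=np.linspace(0,2*np.pi,180)
im=cv2.imread("pics/t15.png")
for u,v in proj("top",np.c_[S[0]+.055*np.cos(a),S[1]+.055*np.sin(a),0*a+.032]):
    cv2.circle(im,(int((u-335+.4)*6),int((v-175+.4)*6)),1,(0,0,255),-1)
cv2.imwrite("pics/t15b.png",im)
```

```text
t 20.05 tcp [ 0.5563 -0.1449  0.0073] jaw deg 87.6 tilt -1.0 F [-14.7   1.3  11. ] w 0.0444 q [ 33.  62. -42. 104.  62.  42.  42.]
```

View pics/t15b.png

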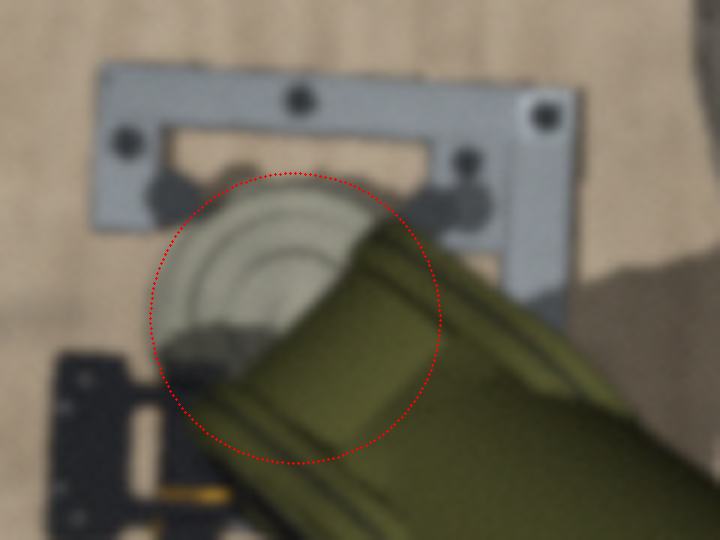

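move_arm:
  series:
    - [-0.006,0,0,0]
    - [-0.012,0,0,0]
    - [-0.012,0,0.03,0]
    - [-0.012,0,0.08,0]
    - [-0.012,0,0.13,0]
    - [-0.05,-0.01,0.152,0]
    - [-0.09,-0.03,0.152,-2]
    - [-0.13,-0.06,0.152,-4]
    - [-0.154,-0.0725,0.152,-6]
    - [-0.154,-0.0725,0.152,-6]
    - [-0.154,-0.0725,0.152,-6]
    - [-0.154,-0.0725,0.152,-6]
  fingers: 0

```text
time: 21.3
tcp_pos: [0.4113, -0.2165, 0.1604]
orientation: [22.3, 89.8, 14.0]
ft_force: [1.0, -0.1, 0.0]
gripper_width: 0.0882
```

Run:
```python
from h import *
st()
p,d=shot('top','t16',335,455,175,265,6)
S=np.array([.6169,-.1489]);a=np.linspace(0,2*np.pi,180)
im=cv2.imread("pics/t16.png")
for u,v in proj("top",np.c_[S[0]+.055*np.cos(a),S[1]+.055*np.sin(a),0*a+.032]):
    cv2.circle(im,(int((u-335+.4)*6),int((v-175+.4)*6)),1,(0,0,255),-1)
cv2.imwrite("pics/t16b.png",im)
shot('side','s16',220,420,220,370,4)
```

```text
t 21.3 tcp [ 0.4113 -0.2165  0.1604] jaw deg 81.6 tilt -1.0 F [ 1.  -0.1  0. ] w 0.0882 q [ 53.  43. -51. 120.  51.  43.  50.]
```

View pics/t16b.png

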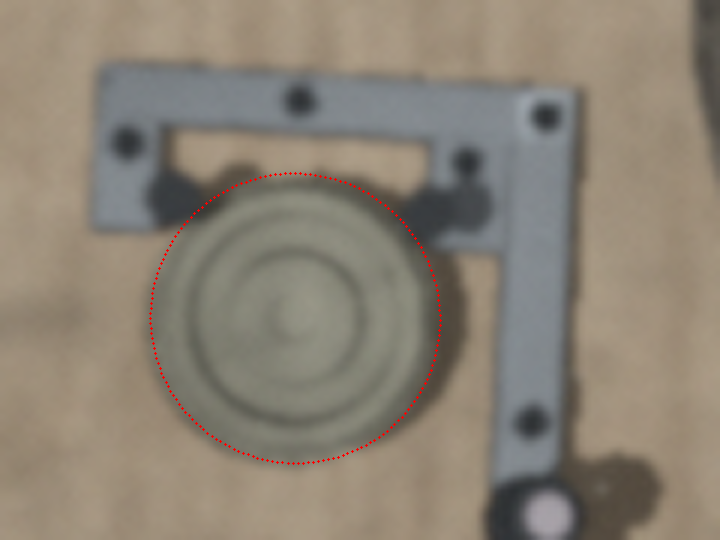

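View pics/s16.png

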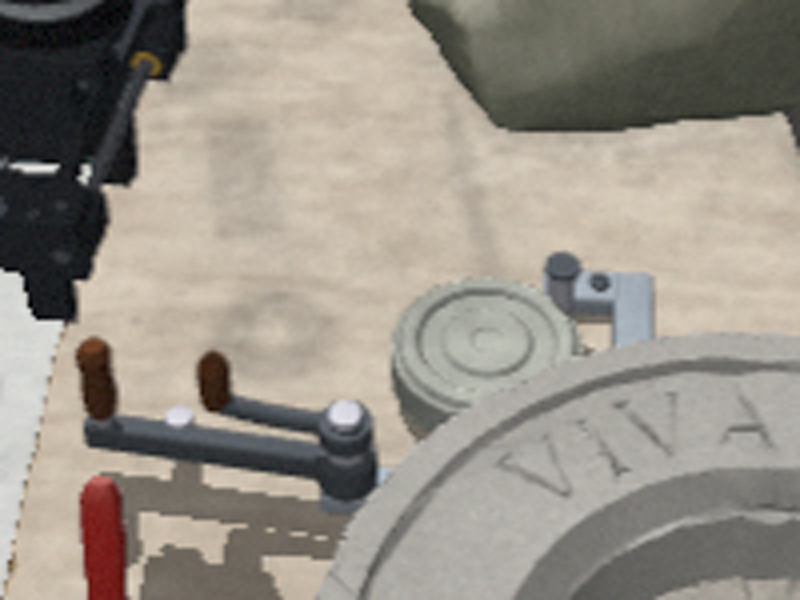

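move_arm:
  series:
    - [0,0,-0.04,0]
    - [0,0,-0.08,0]
    - [0,0,-0.11,0]
    - [0,0,-0.119,0]
    - [0,0,-0.119,0]
    - [0,0,-0.119,0]

```text
time: 22.0
tcp_pos: [0.4103, -0.2166, 0.0411]
orientation: [40.9, 89.9, 32.5]
ft_force: [0.0, 0.2, -0.0]
gripper_width: 0.0883
```

move_arm:
  series:
    - [0,0,0,0]
    - [0,0,0,0]
    - [0,0,0,0]
    - [0,0,0,0]
    - [0,0,0,0]
  fingers: 160

```text
time: 22.5
tcp_pos: [0.4093, -0.2175, 0.0411]
orientation: [-15.0, 90.0, -23.5]
ft_force: [-0.7, -0.6, -0.1]
gripper_width: 0.05
```

Run:
```python
from h import *
st()
shot('side','s17',220,420,220,370,4)
```

```text
t 22.5 tcp [ 0.4093 -0.2175  0.0411] jaw deg 81.5 tilt -1.0 F [-0.7 -0.6 -0.1] w 0.05 q [ 45.  53. -38. 124.  73.  31.  31.]
```

View pics/s17.png

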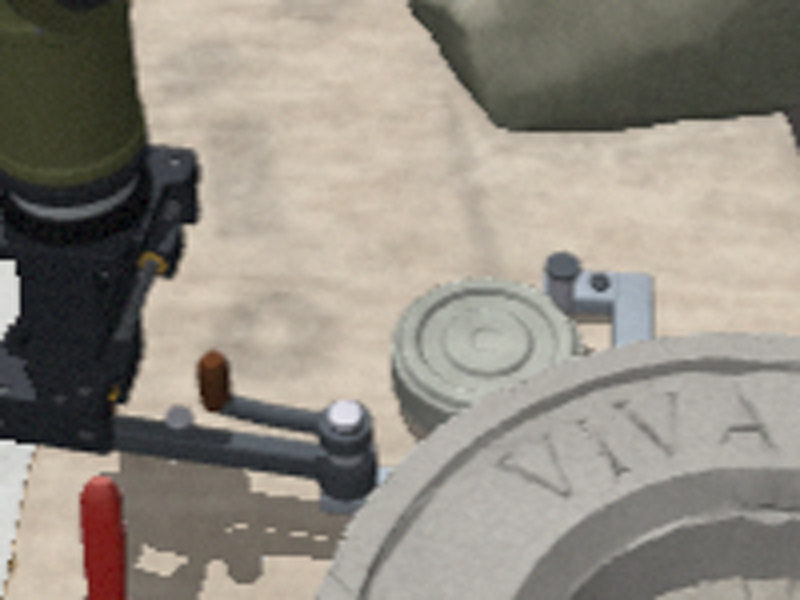

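Run:
```python
import numpy as np
pv=np.array([.5409,-.2407]);H=lambda th:pv+.135*np.array([np.cos(np.radians(87.5+th)),np.sin(np.radians(87.5+th))])
h0=np.array([.409,-.2175])
for th in [83.3,78,72,66,60,54,48,42,36,30,24,18,12,6,3,0,-2]: print(th,(H(th)-h0).round(4),round(th-83.3,1))
```

```text
83.3 [-0.0014 -0.0016] 0.0
78 [0.0012 0.0106] -5.3
72 [0.0054 0.0241] -11.3
66 [0.0111 0.037 ] -17.3
60 [0.018  0.0493] -23.3
54 [0.0262 0.0608] -29.3
48 [0.0356 0.0714] -35.3
42 [0.046 0.081] -41.3
36 [0.0574 0.0894] -47.3
30 [0.0696 0.0965] -53.3
24 [0.0824 0.1024] -59.3
18 [0.0958 0.1069] -65.3
12 [0.1096 0.1099] -71.3
6 [0.1237 0.1115] -77.3
3 [0.1307 0.1118] -80.3
0 [0.1378 0.1117] -83.3
-2 [0.1425 0.1114] -85.3
```

move_arm:
  series:
    - [0.001,0.011,0,-5]
    - [0.005,0.024,0,-11]
    - [0.011,0.037,0,-17]
    - [0.018,0.049,0,-23]
    - [0.026,0.061,0,-29]
    - [0.036,0.071,0,-35]
    - [0.046,0.081,0,-41]
    - [0.057,0.089,0,-47]
    - [0.07,0.0965,0,-53]
    - [0.082,0.102,0,-59]
    - [0.096,0.107,0,-65]
    - [0.11,0.11,0,-71]
    - [0.124,0.1115,0,-77]
    - [0.131,0.112,0,-80]
    - [0.135,0.112,0,-82]
    - [0.138,0.112,0,-83]
    - [0.138,0.112,0,-83]
  fingers: 180

```text
time: 24.25
tcp_pos: [0.547, -0.1054, 0.0408]
orientation: [-117.2, 90.0, 151.4]
ft_force: [-0.8, -0.5, 0.1]
gripper_width: 0.0261
```

Run:
```python
from h import *
st()
shot('side','s18',220,420,220,370,4)
```

```text
t 24.25 tcp [ 0.547  -0.1054  0.0408] jaw deg -1.4 tilt -1.0 F [-0.8 -0.5  0.1] w 0.0261 q [ 24.  54. -31. 108.  50.  32. -42.]
```

View pics/s18.png

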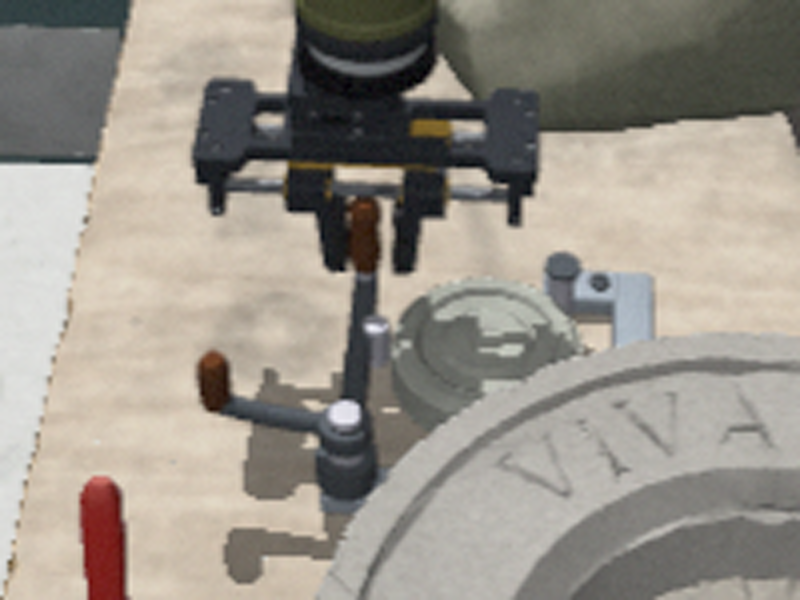

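Handle swings; the arm's pin is almost at the rim. Push on gently.

move_arm:
  series:
    - [0.002,0,0,0]
    - [0.003,0,0,0]
    - [0.004,0,0,0]
    - [0.005,0,0,0]
    - [0.006,0,0,0]
    - [0.006,0,0,0]
    - [0.006,0,0,0]

```text
time: 25.0
tcp_pos: [0.5485, -0.1054, 0.0405]
orientation: [-80.6, 89.5, -172.0]
ft_force: [-10.2, 1.8, 6.5]
gripper_width: 0.0258
```

move_arm:
  series:
    - [0.002,0,0,0]
    - [0.004,0,0,0]
    - [0.004,0,0,0]
    - [0.004,0,0,0]

```text
time: 25.4
tcp_pos: [0.5505, -0.1054, 0.0404]
orientation: [-80.4, 89.3, -171.8]
ft_force: [-13.8, 2.2, 10.4]
gripper_width: 0.0259
```

move_arm:
  series:
    - [-0.006,0,0,0]
    - [-0.01,0,0,0]
    - [-0.01,0,0,0]
    - [-0.01,0,0,0]
    - [-0.01,0,0.04,0]
    - [-0.01,0,0.08,0]
    - [-0.01,0,0.12,0]
    - [-0.06,0.01,0.12,0]
    - [-0.1,0.03,0.12,0]
    - [-0.1,0.03,0.12,0]
    - [-0.1,0.03,0.12,0]
  fingers: 150

```text
time: 26.5
tcp_pos: [0.4573, -0.0751, 0.1614]
orientation: [71.8, 89.9, -19.5]
ft_force: [0.0, 0.4, -0.0]
gripper_width: 0.0362
```

Run:
```python
from h import *
st()
p,d=shot('top','t20',335,455,195,285,6)
S=np.array([.6169,-.1489]);a=np.linspace(0,2*np.pi,180)
im=cv2.imread("pics/t20.png")
pts=np.c_[S[0]+.055*np.cos(a),S[1]+.055*np.sin(a),0*a+.032]
for u,v in list(proj("top",pts))+list(proj("top",[(.5468,-.1058,.096)])):
    cv2.circle(im,(int((u-335+.4)*6),int((v-195+.4)*6)),1,(0,0,255),-1)
cv2.imwrite("pics/t20b.png",im)
shot('side','s20',220,420,220,370,4)
```

```text
t 26.5 tcp [ 0.4573 -0.0751  0.1614] jaw deg -1.4 tilt -1.0 F [ 0.   0.4 -0. ] w 0.0362 q [ 28.  39. -39. 120.  42.  36. -42.]
```

View pics/t20b.png

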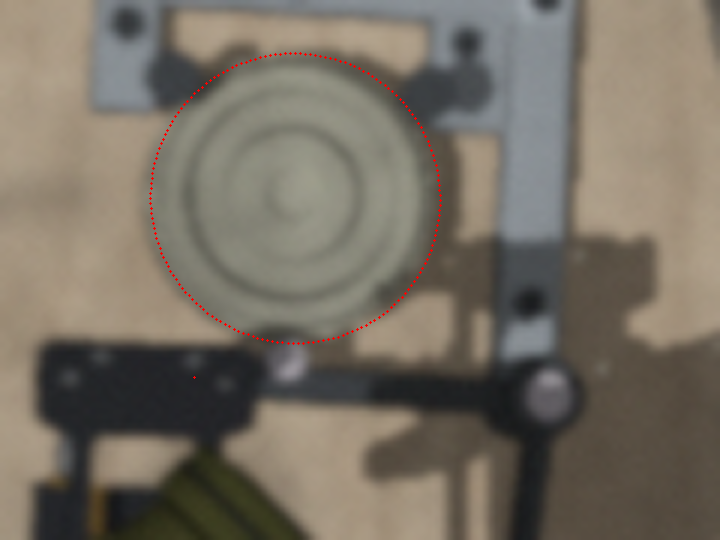

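View pics/s20.png

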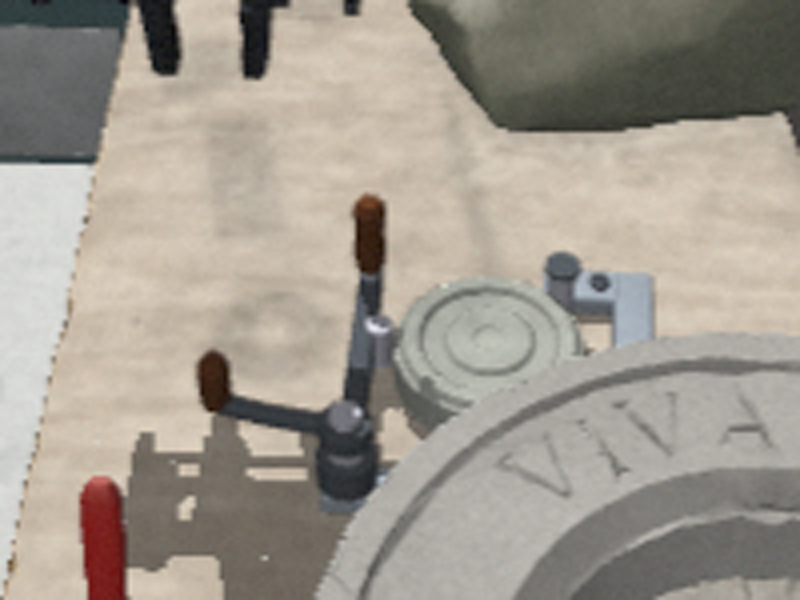

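move_arm:
  series:
    - [0.015,-0.04,0,8]
    - [0.015,-0.08,0,16]
    - [0.015,-0.12,0,24]
    - [0.015,-0.151,0,32]
    - [0.015,-0.151,0,40]
    - [0.015,-0.151,0,48]
    - [0.015,-0.151,0,56]
    - [0.015,-0.151,0,64]
    - [0.015,-0.151,0,72]
    - [0.015,-0.151,0,80.6]
    - [0.015,-0.151,0,80.6]
    - [0.015,-0.151,0,80.6]
    - [0.015,-0.151,-0.04,80.6]
    - [0.015,-0.151,-0.08,80.6]
    - [0.015,-0.151,-0.102,80.6]
    - [0.015,-0.151,-0.102,80.6]
    - [0.015,-0.151,-0.102,80.6]
  fingers: 90

```text
time: 28.3
tcp_pos: [0.4729, -0.2262, 0.0594]
orientation: [34.0, 90.0, 23.1]
ft_force: [0.4, -0.0, 0.5]
gripper_width: 0.0568
```

Run:
```python
from h import *
st()
shot('side','s21',220,420,220,370,4)
pv=np.array([.5409,-.2407]);H=lambda th:pv+.07*np.array([np.cos(np.radians(177.5-th)),np.sin(np.radians(177.5-th))])
h0=np.array([.4722,-.2265])
for th in [8.3,15,22,29,36,43,50,57,63,68.75,72,75]: print(th,(H(th)-h0).round(4),round(8.3-th,1))
```

```text
t 28.3 tcp [ 0.4729 -0.2262  0.0594] jaw deg 79.1 tilt -1.0 F [ 0.4 -0.   0.5] w 0.0568 q [ 50.  58. -53. 113.  67.  48.  36.]
8.3 [-0.0001 -0.0011] 0.0
15 [0.0019 0.0068] -6.7
22 [0.005  0.0148] -13.7
29 [0.009  0.0224] -20.7
36 [0.0139 0.0294] -27.7
43 [0.0196 0.0357] -34.7
50 [0.0261 0.0413] -41.7
57 [0.0332 0.0461] -48.7
63 [0.0397 0.0495] -54.7
68.75 [0.0462 0.0521] -60.5
72 [0.05   0.0533] -63.7
75 [0.0535 0.0541] -66.7
```

View pics/s21.png

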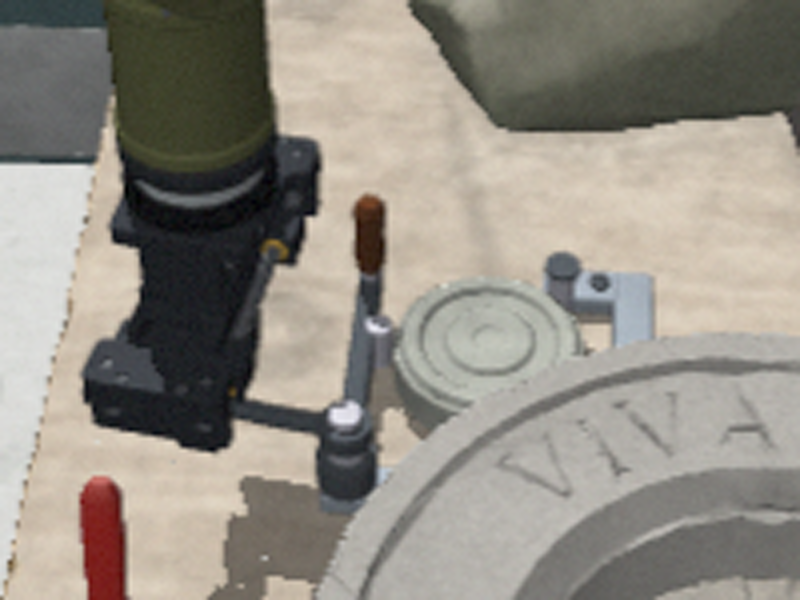

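move_arm:
  series:
    - [0,0,0,0]
    - [0,0,0,0]
    - [0,0,0,0]
    - [0,0,0,0]
    - [0.002,0.007,0,-7]
    - [0.005,0.015,0,-14]
    - [0.009,0.0225,0,-21]
    - [0.014,0.0295,0,-28]
    - [0.0195,0.0355,0,-35]
    - [0.026,0.0415,0,-42]
    - [0.033,0.046,0,-49]
    - [0.0395,0.0495,0,-55]
    - [0.046,0.052,0,-60]
    - [0.05,0.0535,0,-64]
    - [0.052,0.054,0,-66]
    - [0.052,0.054,0,-66]
  fingers: 180

```text
time: 29.95
tcp_pos: [0.522, -0.1727, 0.0587]
orientation: [-87.4, 89.7, -164.2]
ft_force: [-4.9, -0.5, 2.4]
gripper_width: 0.0259
```

Run:
```python
from h import *
st()
shot('side','s22',220,420,220,370,4)
```

```text
t 29.95 tcp [ 0.522  -0.1727  0.0587] jaw deg 13.1 tilt -1.0 F [-4.9 -0.5  2.4] w 0.0259 q [ 37.  55. -42. 109.  57.  41. -27.]
```

View pics/s22.png

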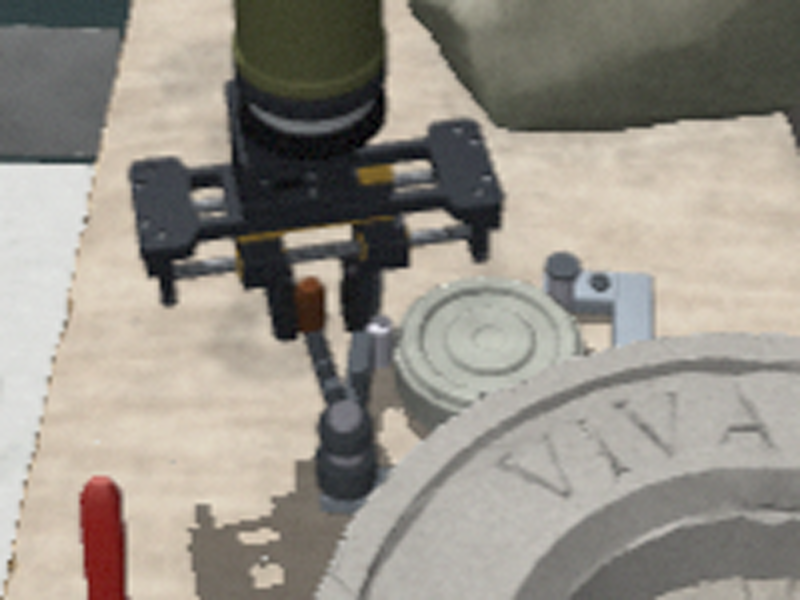

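move_arm:
  series:
    - [0.002,0.0005,0,0]
    - [0.004,0.001,0,0]
    - [0.006,0.001,0,0]
    - [0.006,0.001,0,0]
    - [0.006,0.001,0,0]

```text
time: 30.5
tcp_pos: [0.5222, -0.1727, 0.0582]
orientation: [-89.2, 89.1, -166.1]
ft_force: [-16.3, -0.8, 11.1]
gripper_width: 0.0264
```

move_arm:
  series:
    - [-0.006,-0.001,0,0]
    - [-0.009,-0.002,0,0]
    - [-0.009,-0.002,0,0]
    - [-0.009,-0.002,0,0]
    - [-0.009,-0.002,0.04,0]
    - [-0.009,-0.002,0.08,0]
    - [-0.009,-0.002,0.12,0]
    - [-0.05,0.03,0.15,0]
    - [-0.08,0.08,0.15,0]
    - [-0.08,0.13,0.15,0]
    - [-0.08,0.18,0.15,0]
    - [-0.08,0.23,0.15,0]
    - [-0.08,0.28,0.15,0]
    - [-0.08,0.28,0.15,0]
    - [-0.08,0.28,0.15,0]
  fingers: 150

```text
time: 32.0
tcp_pos: [0.4506, 0.1126, 0.2096]
orientation: [132.8, 89.8, 56.3]
ft_force: [0.3, -1.0, 0.0]
gripper_width: 0.0363
```

Run:
```python
from h import *
st()
p,d=shot('top','t23',335,455,185,275,6)
S=np.array([.6169,-.1489]);a=np.linspace(0,2*np.pi,180)
im=cv2.imread("pics/t23.png")
for u,v in list(proj("top",np.c_[S[0]+.055*np.cos(a),S[1]+.055*np.sin(a),0*a+.032]))+list(proj("top",[(.5468,-.1058,.096),(.5184,-.1744,.098)])):
    cv2.circle(im,(int((u-335+.4)*6),int((v-185+.4)*6)),1,(0,0,255),-1)
cv2.imwrite("pics/t23b.png",im)
hsv=cv2.cvtColor(p,cv2.COLOR_RGB2HSV);m=((hsv[...,1]>140)&(hsv[...,2]>30)&((hsv[...,0]<12))).astype(np.uint8);m[:200]=0;m[330:]=0;m[:,:370]=0;m[:,:]*=1
n,_,s,c=cv2.connectedComponentsWithStats(m)
piv=np.array([.5409,-.2407])
for i in range(1,n):
    if s[i,4]>4:
        w=ray("top",[c[i]],.092)[0];v=w[:2]-piv;print(c[i],s[i,4],w.round(4),"r",np.hypot(*v).round(4),"nest heading rad",(np.arctan2(v[1],v[0])+np.radians(2.5)).round(3))
shot('side','s23',200,440,100,280,3)
```

```text
t 32.0 tcp [0.4506 0.1126 0.2096] jaw deg 13.5 tilt -1.0 F [ 0.3 -1.   0. ] w 0.0363 q [ 12.  37. -52. 117.  41.  46. -50.]
[599.70108696 270.65217391] 184 [ 0.5197 -0.6338  0.092 ] r 0.3937 nest heading rad -1.581
[397.47826087 270.34782609] 23 [ 0.5195 -0.1725  0.092 ] r 0.0715 nest heading rad 1.919
[485.53658537 309.41463415] 41 [ 0.4346 -0.3671  0.092 ] r 0.1652 nest heading rad -2.226
```

View pics/t23b.png

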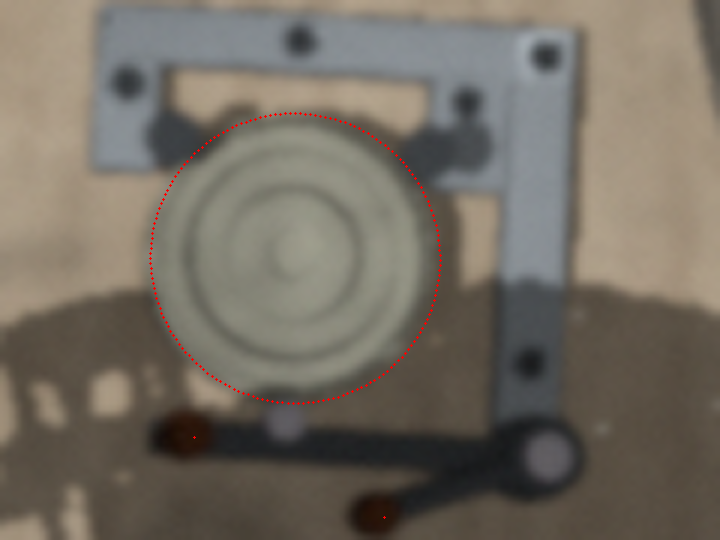

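View pics/s23.png

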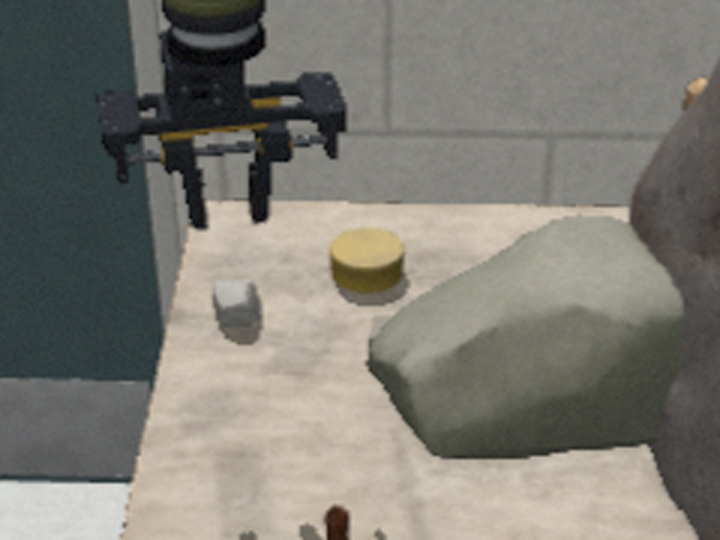

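```bash
python3 -c "
from h import *
print(r.job_done()); st()"
```

```text
the job is handed in; nothing more can be done
None
the job is handed in; nothing more can be done
```

The job is handed in after about 32 s of robot time. All four steps look complete, though the hand-in reported no verdict.

**What I did**
- **Chip:** I gripped it out of the nest and set it down upright on the bench near (0.43, 0.28).
- **Roundel:** I slid it along the bench with two fingers until it stopped against the fixed pins. It was never lifted. At the stop I pressed it with about 15 N.
- **Swing arm:** I swung it shut until its pin touched the roundel and the handle resisted at 10–14 N.
- **Locking lever:** I turned it until it would move no further, at about 16 N.

**Last checks**
- **Roundel position:** in the top view the rim lies within about 1 pixel (roughly 2 mm) of the expected circle, touching both fixed pins and the arm's pin.
- **Swing arm:** the handle sits within a fraction of a pixel of its shut direction. Along the arm it is about 1.5 pixels (3 mm) off its predicted spot.
- **Lever:** its angle measures about 1.22 rad.
- **Chip and bystanders:** the chip rests on the bench. The tin shows no sign of having moved. I did not measure the three bystanders again at the end.

**What failed or disagreed**
- **First grasp of the chip:** it closed on nothing. The camera depth showed the fingertips about 28 mm higher than the reported tool height implies, so I worked lower from then on and the second grasp held.
- **First push of the roundel:** it stopped about 2 mm short of the expected seat in the top view. I pushed again straight along the nest's x axis and it came up against both pins.
- **Cameras:** the side camera reads 2–3 mm different from the top one.

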